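Fetch the toy van from its stock bin and park it on the display stand

TASK

Open only the stock bin whose lid shows a van, take the toy van out and park it straight in the display stand's bay: nose towards the stop board, all wheels flat on the bay's floor between stop board and sill, gently enough that the loose stand stays where it is. Then shut the bin's lid again, never lifting the other two lids and leaving the other toys and wares alone.

Things in the scene. Friction and masses are not known exactly. Their poses are not given: they have to be found in the camera images.
- bin_van: Fixed wooden stock bin, 200 mm deep (its x) x 134 mm wide (y) x 51 mm high, walls and floor 5 mm; origin at the centre of its underside, which stands on a 12 mm base board; x points away from the robot when the row is straight. Its lid carries a dark wooden relief, 4 mm thick and about 85 mm across, shaped like a van seen from the side (long body, two round wheels).
- lid_van (a joint): The van bin's lid angle, rad: 0 shut, grows as the front edge rises, stops at 0.98. So an open lid still leans over its bin, which can then be reached only with the gripper leaning, over the bin's front wall. The stiff hinge stays where it is left; 2 to 3 N at the tab lifts the lid, about 1 N down shuts it.
- tab_van (a point): The van bin's lid tab, middle of its top. The tab is an upright wooden block fixed on the lid: 16 mm wide (along y, the hinge direction), 30 mm long, 42 mm high above the lid's upper face. This point lies 182 mm in front of the hinge line and 50 mm from the plane of the lid's underside. Axes turn with the lid; shut, they are the bin's.
- hinge_van (a point): The van bin's hinge line, middle: on the bin's rear upper edge, 100 mm behind the bin's centre and 51 mm above its underside. The lid is a board 8 mm thick, 132 mm wide and 204 mm from hinge to front edge; it turns about y and its underside passes through this point.
- bin_house: Fixed wooden stock bin, 200 mm deep (its x) x 134 mm wide (y) x 51 mm high, walls and floor 5 mm; origin at the centre of its underside, which stands on a 12 mm base board; x points away from the robot when the row is straight. Its lid carries a dark wooden relief, 4 mm thick and about 85 mm across, shaped like a house (square with a pointed roof).
- lid_house (a joint): The house bin's lid angle, rad: 0 shut, grows as the front edge rises, stops at 0.98. So an open lid still leans over its bin, which can then be reached only with the gripper leaning, over the bin's front wall. The stiff hinge stays where it is left; 2 to 3 N at the tab lifts the lid, about 1 N down shuts it.
- bin_star: Fixed wooden stock bin, 200 mm deep (its x) x 134 mm wide (y) x 51 mm high, walls and floor 5 mm; origin at the centre of its underside, which stands on a 12 mm base board; x points away from the robot when the row is straight. Its lid carries a dark wooden relief, 4 mm thick and about 85 mm across, shaped like a six-pointed star (three crossed bars).
- lid_star (a joint): The star bin's lid angle, rad: 0 shut, grows as the front edge rises, stops at 0.98. So an open lid still leans over its bin, which can then be reached only with the gripper leaning, over the bin's front wall. The stiff hinge stays where it is left; 2 to 3 N at the tab lifts the lid, about 1 N down shuts it.
- van: Toy van, die-cast, red below, white above, dark windows: 95 mm long (x, nose at +x), 40 wide, 42 high, about 160 g; flat sides 40 mm apart up to 27 mm, 38 mm above; wheels do not turn. Origin under its centre, at the wheels' foot. At the start it stands loose on the van bin's floor, nose roughly to the hinge side, 0 to 24 mm behind the middle, 10 degrees askew.
- van_nose (a point): Middle of the van's flat front end, 47.5 mm ahead of its origin and 16.5 mm up; axes as the van's.
- stand: Loose wooden display stand, 1.5 kg with its bay, not fastened: 8 N or more pushes it along. Board 200 mm long (x), 90 wide (y), 20 high; origin under its centre. On it sits the lighter-coloured parking bay, 118 mm long, 86 wide, set anywhere along x: the middle of its clear space is -38 to +38 mm from the board's centre. This is not in the readings: look, or feel for it. It is stiff (14 N slides it).
- bay_floor (a point): Fixed point on the board's middle, at the height of the bay's floor (26 mm up), axes as the stand's: NOT the bay's own place. Bay: floor 6 mm thick; at its +x end (away from the robot) a stop board 40 mm high above the floor, 10 mm thick; at its -x end a sill 14 mm high, 6 mm thick; 102 mm clear between them; sides open. Parked nose (+x) to the stop board, tail inside the sill.
- duck: Yellow plastic duck, 64 mm across, 75 mm high; bystander, to be left alone. Origin at the centre of its underside.
- tin: Flat round metal tin, 64 mm across, 28 mm high; bystander, to be left alone. Origin at the centre of its underside.
- saloon: Blue toy saloon car, 95 x 40 x 40 mm; bystander, to be left alone. Origin at the centre of its underside.
- nutcracker: Turned wooden figure, 52 mm across, 130 mm high; bystander, to be left alone. Origin at the centre of its underside.
- tinrobot: Grey tin toy robot, 110 mm wide, 170 mm high; bystander, to be left alone. Origin at the centre of its underside.
- plate: White ceramic plate, 150 mm across; bystander, to be left alone. Origin at the centre of its underside.
Mind the look-alikes: they are no part of the job. Leave any turquoise look-alike of the stand alone.

How it is judged:
On the way, in this order (a step that is already met when the one before it is completed fails the run):
1. the van bin's lid is opened wide (value of joint lid_van above 0.75 rad), for 0.2 s.
2. the van is lifted out of the bin, its wheels above the rim (z of van in the frame of bin_van above 0.065 m), for 0.1 s.
3. the van stands flat and straight in the stand's bay (x of van_nose in the frame of stand above 0 m and x of van in the frame of stand between -0.046 and 0.046 m and y of van in the frame of stand between -0.015 and 0.015 m and z of van in the frame of stand between 0.0235 and 0.029 m and angle between the x axis of van and the x axis of stand, either way round below 0.09 rad and angle between van's own z axis and vertical below 0.04 rad), for 0.2 s.
At the end, for the whole second after the job is handed in: The van is released, at rest and level (2 degrees), nose to the stop board, all wheels on the bay's floor between stop board and sill, within 15 mm of the stand's middle line and 5 degrees of straight; the stand is within 6 mm of where it began; all three lids are shut (under 0.06 rad) (all of step 3 and value of joint each of lid_van, lid_house, lid_star below 0.06 rad and linear speed of van below 0.01 m/s and distance of stand from where it was at the start of the episode below 0.006 m); the robot touches nothing.
It fails at once if one of the other two lids is lifted (value of joint any of lid_house, lid_star above 0.1 rad).
It fails at once if the stand is shoved more than 6 mm (distance of stand from where it was at the start of the episode above 0.006 m).
It fails at once if a bystander is moved more than 25 mm or tipped (distance of any of duck, tin, saloon, nutcracker, tinrobot, plate from where it was at the start of the episode above 0.025 m or angle between any of duck, tin, saloon, nutcracker, tinrobot, plate's own z axis and vertical above 0.35 rad).
It also fails if it takes over 72 s, if anything falls off the work surface, if the arm or the gripper's body presses on something with over 40 N, if the wrist force passes 120 N, or if a joint passes its speed limit or range.

ROBOT

A 6-joint arm with a two-finger parallel gripper is mounted at the origin on the work surface. World frame = base frame: x ahead of the robot, y to its left, z up, the work surface at z = 0. Lengths are in m, angles in rad, forces in N, time in s.
With the tool pointing down it reaches from about 0.425 to 0.95 m from the base axis. Payload 3.5 kg.
Tool frame: the origin (TCP) lies at the very end of the fingers, on their centre line; the grasp point (between the pads) lies 19 mm behind it; z points along the fingers, y is the direction in which the jaws open and shut (so a half turn about z gives the same grasp; the last joint's range is limited). The gripper opens to 85 mm and grips with 20 to 120 N. Pads are 22 mm wide; open, the fingers measure 114 mm over their backs; the gripper's body (76 mm by 85 mm) begins 54 mm behind the grasp point. The pads swing forward as they close: fully open they stand 13 mm farther back than shut.
Start: joints at [-1.313, 0.286, 1.577, -0, 1.279, -0.15], TCP at [0.268, -0.62, 0.231] pointing down, gripper open.
Joint ranges: [-2.77, 2.77], [-0.9, 2.22], [0.21, 2.48], [-1.53, 4.67], [0.24, 2.81], [-2.84, 2.84]. Speed limits (rad/s): [2.79, 2.79, 3.14, 3.14, 3.14, 3.14].

INTERFACE

Orientations are given as a unit quaternion [x, y, z, w].
In Python, from plant import get_state, vision, ctrl, cut_out gives the robot as it stands.
- The arm moves only by the tool jog_arm, never from a script. Its argument "commands" is text: rows parted by semicolons, each of 6 numbers parted by spaces: the shift along the world's x, y, z in m, then the turn, a rotation vector about the world's x, y, z in rad. A call has 1 to 20 rows; each row is the pose to reach, as a shift and turn from the pose commanded when the call began; what a row does not reach only later rows make up. A row lasts 1/8 s, in which the tool goes at most 62.5 mm and 10.7 degrees, less where a joint would pass 70% of its speed; a pose out of reach is approached as far as the arm can. A call with a gripper value outside its range is refused whole. "gripper" is the opening in per cent of the stroke, from 0 (shut) to 100 (fully open), set as the call begins (left out, the last holds). The fingers move at their own pace and stop on an object; "grip_force" is the grip in N (left out, the last holds). Time passes only in rows, so rows that repeat a pose let the fingers close. It gives the time, the measured TCP pose, the force and the opening at its end, in the units of the state.
- get_state(): the state, without advancing time (a new reading comes with each control period).
- vision.read_camera(name): name is "scene" or "top"; returns a dict with "frame" (480x640x3 uint8, red, green, blue), "z_map" (480x640 float32, m along the optical axis (not along the pixel's ray), 0 where there is no reading), "fx", "fy", "cx", "cy" (pixels), "D" ([k1, k2, p1, p2, k3] as OpenCV has them; the pictures are not rectified), "R" (3x3) and "t" (3): a world point X has camera coordinates R X + t. Camera axes: x right, y down, z forward; pixel columns grow to the right and rows downward; lengths in m; the calibration is good to about 2 mm. A picture is of the moment at which its call begins.
- ctrl.sign_off(): hands the job in, once; it reports no verdict.
Trained networks look in the newest picture that a camera, given by its name, has taken for a name from the list of things; names that differ only in an ending like _2 or _b are one class to them, and where a whole thing is asked for, a point or a joint stands for the part that bears it (a point fixed in the world has none). Each returns a list of dicts, best first, with "conf" (0 to 1); they miss things now and then, are a little off and sometimes report something else, mostly with a low value. They report only what shows in the picture. A call takes as long as a camera call. They do not tell look-alikes from the thing itself.
- cut_out(camera, query): "pixels" (480x640 bool, what is visible of it) and "box" ([centre column, centre row, width, height] in pixels, round what is visible of it).
The state is a dict: "time": time; "qpos": joint angles; "dq": joint speeds; "joint_efforts": joint torques, N m; "eef_pos": TCP position; "tcp_rot": TCP orientation; "contact_force": force on the tool from outside, world axes, zero at the start; "wrist_torque": the same for the moment, N m; "opening": opening from 0.0 (shut) to 1.0 (fully open).
Only numpy, scipy, OpenCV 4.12 (cv2) and the standard library are available. Lean on these libraries where they do the work, as an engineer would, in place of code of your own. Each camera call takes 0.05 s, during which the arm holds its last target.

## Working session

There is one attempt and no reset: what is moved stays moved. The work goes in short steps, Python scripts to look and compute and a tool call to move; the robot and the scene stay as the last step left them, time stands still between calls to the robot, and variables do not carry over. Pictures are saved under pics/ and viewed, and the job is handed in when it is done.

Besides the shell and the picture viewer there is one more tool, called after "Emit:" as name(argument=value, ...) on one line, values as JSON. jog_arm: Moves the arm, as the interface text tells. Its arguments: {"type":"object","properties":{"commands":{"type":"string"},"gripper":{"type":"number"},"grip_force":{"type":"number"}},"required":["commands"]}

```bash
ls; mkdir -p pics
python3 - <<'E'
from plant import get_state, vision, ctrl, cut_out
import cv2,numpy as np,pickle
s=get_state();print({k:np.round(v,3) for k,v in s.items()})
for n in ("scene","top"):
    c=vision.read_camera(n);pickle.dump(c,open(f"{n}0.pkl","wb"))
    cv2.imwrite(f"pics/{n}0.png",c["frame"][:,:,::-1]);print(n,c["fx"],c["cx"],c["cy"],c["D"],np.round(c["R"],3).tolist(),np.round(c["t"],3), np.round(-c["R"].T@c["t"],3))
print(get_state()["time"])
E
```

```text
pics
{'time': np.float64(0.0), 'qpos': array([-1.313,  0.287,  1.578, -0.   ,  1.279, -0.15 ]), 'dq': array([-0.001,  0.001, -0.   ,  0.001,  0.001,  0.   ]), 'joint_efforts': array([ 2.0000e-03, -4.0599e+01, -2.9262e+01, -0.0000e+00,  6.0000e-03,
       -0.0000e+00]), 'eef_pos': array([ 0.268, -0.619,  0.23 ]), 'tcp_rot': array([ 0.979,  0.203, -0.   , -0.001]), 'contact_force': array([-0.553,  0.973,  0.796]), 'wrist_torque': array([ 0.009, -0.057, -0.009]), 'opening': np.float64(0.997)}
scene 624.2066831590909 328.8360146774785 247.90825708274457 [-0.20376541  0.          0.          0.          0.        ] [[0.61, 0.792, 0.003], [0.675, -0.518, -0.526], [-0.415, 0.323, -0.851]] [-0.343 -0.247  2.208] [ 1.292 -0.569  1.749]
top 617.3398221322947 335.9974509221643 237.93771716243478 [-0.05696971  0.          0.          0.          0.        ] [[-0.015, -1.0, -0.014], [-0.981, 0.017, -0.192], [0.192, 0.011, -0.981]] [0.078 0.483 1.482] [0.19  0.053 1.548]
0.1
```

View pics/scene0.png

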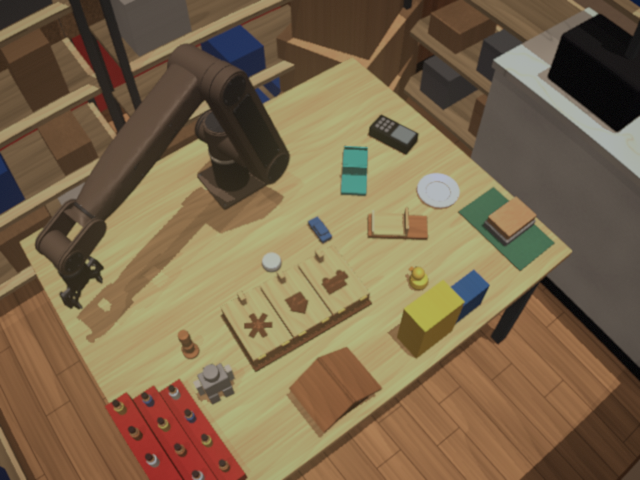

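View pics/top0.png

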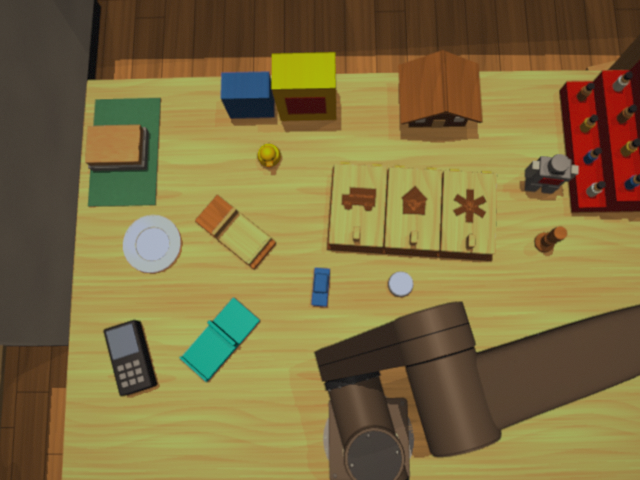

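The top view shows the van lid at (358,198), the house at (414,200) and the star at (470,205). The wooden stand is at (236,232) with its bay's stop board near (228,220). The turquoise look-alike at (220,340) stays untouched. Next I'll confirm in enlarged crops and measure.

```bash
cat > h.py <<'E'
import cv2,numpy as np,pickle
from plant import get_state, vision, ctrl, cut_out
def K(c): return np.array([[c["fx"],0,c["cx"]],[0,c["fy"],c["cy"]],[0,0,1.]])
def world(c):
    v,u=np.mgrid[0:480,0:640]
    p=cv2.undistortPoints(np.stack([u,v],-1).reshape(-1,1,2).astype(np.float64),K(c),np.array(c["D"])).reshape(480,640,2)
    z=c["z_map"][...,None].astype(float)
    P=np.concatenate([p*z,z],-1)
    W=(P-np.array(c["t"]))@np.array(c["R"])
    W[c["z_map"]==0]=np.nan
    return W
def proj(c,X):
    r,_=cv2.Rodrigues(np.array(c["R"]));return cv2.projectPoints(np.array(X,float).reshape(-1,1,3),r,np.array(c["t"],float),K(c),np.array(c["D"]))[0].reshape(-1,2)
def atz(c,uv,z):
    p=cv2.undistortPoints(np.array(uv,float).reshape(-1,1,2),K(c),np.array(c["D"])).reshape(-1,2)
    d=np.c_[p,np.ones(len(p))]@np.array(c["R"]);o=-np.array(c["R"]).T@np.array(c["t"])
    return o+d*((z-o[2])/d[:,2])[:,None]
E
python3 - <<'E'
from h import *
np.set_printoptions(precision=4,suppress=True)
for cn in ("top","scene"):
    c=vision.read_camera(cn);W=world(c);pickle.dump(c,open(cn+"1.pkl","wb"))
    for q in ("stand","bin_van","lid_van","tab_van","lid_house","lid_star","tin","saloon","duck"):
        for d in cut_out(cn,q)[:3]:
            m=d["pixels"];P=W[m];P=P[~np.isnan(P[:,0])]
            print(cn,q,round(d["conf"],2),np.round(d["box"]),np.median(P,0),P[:,2].max())
            if d["conf"]>.5 and q in("stand","bin_van","tab_van","lid_van"):pickle.dump(m,open(f"{cn}_{q}.pkl","wb")) if d is cut_out else 0
c=pickle.load(open("top1.pkl","rb"))["frame"][:,:,::-1]
cv2.imwrite("pics/crop1.png",np.vstack([cv2.resize(c[180:280,180:290],(600,545//2*1),interpolation=2) ,cv2.resize(c[150:270,320:500],(600,300),interpolation=2)]))
c=pickle.load(open("scene1.pkl","rb"))["frame"][:,:,::-1]
cv2.imwrite("pics/crop2.png",np.vstack([cv2.resize(c[195:250,350:440],(600,300),interpolation=2) ,cv2.resize(c[240:370,210:380],(600,300),interpolation=2)]))
E
```

```text
top stand 0.95 [222. 340.  77.  87.] [0.2396 0.3596 0.0243] 0.07352494612210425
top stand 0.6 [237. 232.  78.  75.] [0.509  0.322  0.0246] 0.07276132269817864
top bin_van 0.56 [358. 207.  60.  88.] [0.5602 0.0171 0.0718] 0.12063753401062702
top lid_van 0.7 [355. 203.  60.  86.] [0.5624 0.0169 0.072 ] 0.12063753401062702
top tab_van 0.74 [358. 204.  54.  82.] [0.5606 0.0164 0.0719] 0.12063753401062702
top lid_house 0.67 [416. 210.  59.  88.] [ 0.5508 -0.1188  0.0716] 0.11985930162579912
top lid_star 0.89 [470. 213.  57.  85.] [ 0.54   -0.2552  0.0716] 0.12049780933795533
top tin 0.73 [403. 282.  30.  24.] [ 0.3712 -0.0854  0.0284] 0.038510003700364684
top saloon 0.62 [321. 288.  18.  46.] [0.364  0.11   0.0303] 0.04749149817100852
top duck 0.84 [270. 157.  21.  26.] [0.7002 0.2377 0.0546] 0.08014785214441525
top duck 0.39 [470. 211.  55.  86.] [ 0.5396 -0.2551  0.0716] 0.12049780933795533
scene stand 0.84 [356. 174.  29.  51.] [0.2601 0.3476 0.0217] 0.07611377195306758
scene stand 0.63 [398. 225.  58.  31.] [0.5203 0.3185 0.0217] 0.07513431238663879
scene stand 0.31 [418. 278.  21.  25.] [0.7201 0.2319 0.0385] 0.0824190716023488
scene bin_van 0.64 [333. 285.  67.  76.] [0.5797 0.0079 0.0698] 0.1248467797122616
scene lid_van 0.89 [332. 280.  70.  73.] [0.5717 0.0104 0.0707] 0.1248467797122616
scene tab_van 0.67 [334. 278.  71.  71.] [0.5708 0.0099 0.0707] 0.1248467797122616
scene lid_house 0.63 [297. 303.  67.  72.] [ 0.5605 -0.125   0.0705] 0.12261864395062208
scene lid_star 0.58 [257. 321.  76.  73.] [ 0.5496 -0.2607  0.0701] 0.1256576473658241
scene tin 0.81 [274. 261.  22.  20.] [ 0.3797 -0.0929  0.025 ] 0.037077806938365605
scene saloon 0.6 [321. 229.  25.  27.] [0.3786 0.1032 0.0282] 0.05306179327221177
scene duck 0.71 [419. 278.  26.  24.] [0.7205 0.2313 0.0392] 0.0824190716023488
```

View pics/crop1.png

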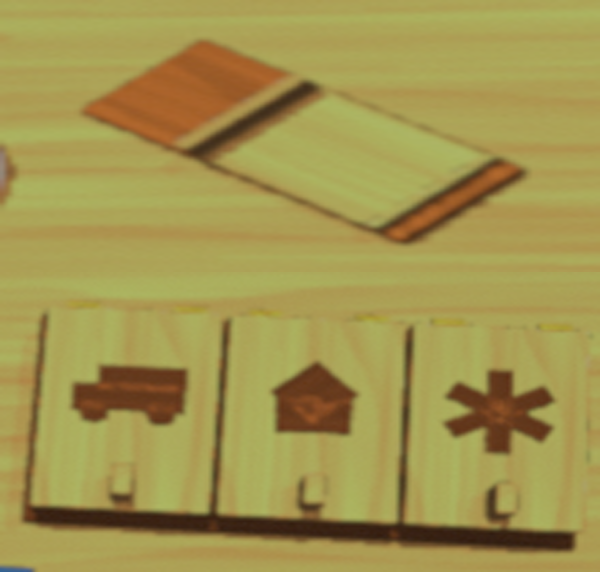

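View pics/crop2.png

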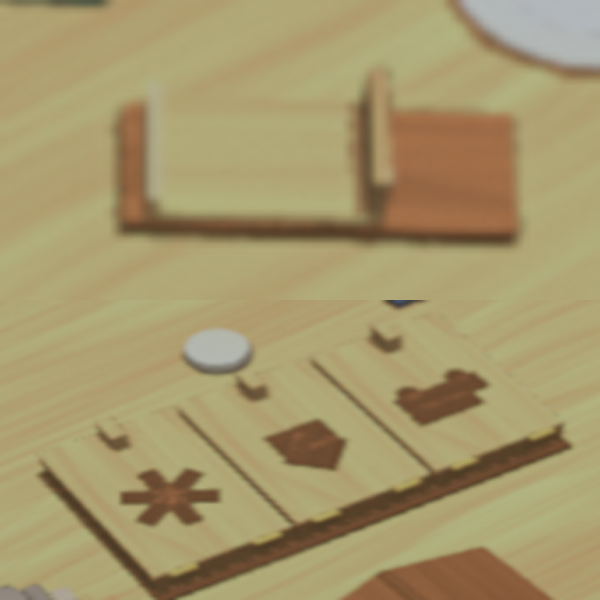

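Run:
```python
from h import *
np.set_printoptions(precision=4,suppress=True)
def fit(P,L,Wd):
    # robust rectangle fit: minAreaRect in mm
    (cx,cy),(a,b),ang=cv2.minAreaRect((P[:,:2]*1000).astype(np.float32));return np.round([cx,cy,a,b,ang],2)
for cn in ("top","scene"):
    c=pickle.load(open(cn+"1.pkl","rb"));W=world(c)
    reg=lambda x0,x1,y0,y1,z0,z1:(W[...,0]>x0)&(W[...,0]<x1)&(W[...,1]>y0)&(W[...,1]<y1)&(W[...,2]>z0)&(W[...,2]<z1)
    def big(m):
        n,l,s,_=cv2.connectedComponentsWithStats(m.astype(np.uint8));return l==1+np.argmax(s[1:,4])
    for n,y0 in (("all",(-.36,.12)),):
        m=big(reg(.40,.72,*y0,.064,.125));print(cn,n,m.sum(),fit(W[m],0,0))
        # lid rear/front edge lines, using lid plane points
        m=reg(.40,.72,*y0,.066,.0725)
        print(' plane z med',np.median(W[m][:,2]))
    for k in range(3):
        yc=[.017,-.119,-.255][k]
        m=big(reg(.42,.56,yc-.07,yc+.07,.108,.13));P=W[m];print(' tab',m.sum(),np.median(P,0),P.min(0),P.max(0))
    m=big(reg(.40,.65,.2,.43,.010,.09));print(cn,"stand",m.sum(),fit(W[m],0,0))
    for a,b in ((.017,.023),(.023,.03),(.036,.045),(.055,.08)):
        q=m&(W[...,2]>a)&(W[...,2]<b)
        if q.sum()>5: print('   ',a,b,q.sum(),np.median(W[q],0),fit(W[q],0,0))
```

```text
top all 8611 [ 549.44 -189.1   272.22  209.97   85.16]
 plane z med 0.0699763442492728
 tab 79 [0.4857 0.0222 0.1133] [0.4696 0.0146 0.1081] [0.5004 0.0295 0.1206]
 tab 78 [ 0.4718 -0.1127  0.1132] [ 0.4587 -0.1207  0.1082] [ 0.4884 -0.1047  0.1199]
 tab 76 [ 0.4617 -0.2502  0.1125] [ 0.4466 -0.258   0.1083] [ 0.4759 -0.2411  0.1205]
top stand 2710 [512.44 325.41 204.93  90.19  50.44]
    0.017 0.023 770 [0.5301 0.3513 0.0204] [513.25 326.43 199.36  90.02  50.33]
    0.023 0.03 1158 [0.4996 0.3115 0.0259] [512.78 326.5  196.21  89.19  50.37]
    0.036 0.045 115 [0.4752 0.2726 0.04  ] [493.14 302.67 111.91  85.14  51.36]
    0.055 0.08 178 [0.5303 0.3459 0.0653] [530.23 347.09  12.71  85.82  50.5 ]
scene all 7570 [ 558.37 -124.99  409.11  214.01   85.26]
 plane z med 0.0694202623551193
 tab 35 [0.4872 0.0191 0.1116] [0.473  0.0096 0.1082] [0.5017 0.0273 0.1248]
 tab 34 [ 0.4749 -0.1187  0.1128] [ 0.4593 -0.1263  0.1081] [ 0.4926 -0.109   0.1226]
 tab 41 [ 0.4659 -0.2545  0.1131] [ 0.4502 -0.2613  0.1087] [ 0.4814 -0.2451  0.1257]
scene stand 1386 [515.82 324.78 202.56  98.84  50.32]
    0.017 0.023 418 [0.5201 0.3196 0.0199] [516.96 324.96 198.01  97.04  50.55]
    0.023 0.03 450 [0.5035 0.308  0.0256] [518.4  323.52 196.85  91.7   48.2 ]
    0.036 0.045 50 [0.4795 0.271  0.0399] [496.28 302.41 115.59  91.03  52.09]
    0.055 0.08 66 [0.5382 0.3417 0.0639] [533.96 344.19  10.64  80.32  49.02]
```

The crops confirm it. The van relief, with its long body and two wheels, is the leftmost lid. The stand is the brown board with the light bay, heading about 50.4°, and its stop board is at upper left. The van tab is at about (0.4865, 0.0205) with its top at z 0.113, and the row is yawed about -5°. I'll move above the tab.

Emit:
jog_arm(commands="0.218 0.64 -0.03 0 0 -0.496; 0.218 0.64 -0.03 0 0 -0.496; 0.218 0.64 -0.03 0 0 -0.496; 0.218 0.64 -0.03 0 0 -0.496; 0.218 0.64 -0.03 0 0 -0.496; 0.218 0.64 -0.03 0 0 -0.496; 0.218 0.64 -0.03 0 0 -0.496; 0.218 0.64 -0.03 0 0 -0.496; 0.218 0.64 -0.03 0 0 -0.496; 0.218 0.64 -0.03 0 0 -0.496; 0.218 0.64 -0.03 0 0 -0.496; 0.218 0.64 -0.03 0 0 -0.496; 0.218 0.64 -0.03 0 0 -0.496; 0.218 0.64 -0.03 0 0 -0.496; 0.218 0.64 -0.03 0 0 -0.496", gripper=60, grip_force=30)

```text
time: 2.98
eef_pos: [0.4856, 0.0192, 0.2014]
tcp_rot: [0.999, -0.045, 0.0, 0.0]
contact_force: [0.5, 0.4, 0.7]
opening: 0.601
```

Run:
```python
from h import *
np.set_printoptions(precision=4,suppress=True)
s=get_state();print(s["time"],s["qpos"],s["eef_pos"],s["tcp_rot"],s["contact_force"],s["opening"])
c=vision.read_camera("scene");cv2.imwrite("pics/s2.png",cv2.resize(c["frame"][180:380,180:420,::-1],(720,600)))
```

```text
2.975 [-0.1695 -0.1117  2.0593 -0.0001  1.1938  1.4917] [0.4856 0.0192 0.2014] [ 0.999  -0.0452  0.0001  0.    ] [0.5163 0.4394 0.6841] 0.6011001225242227
```

View pics/s2.png

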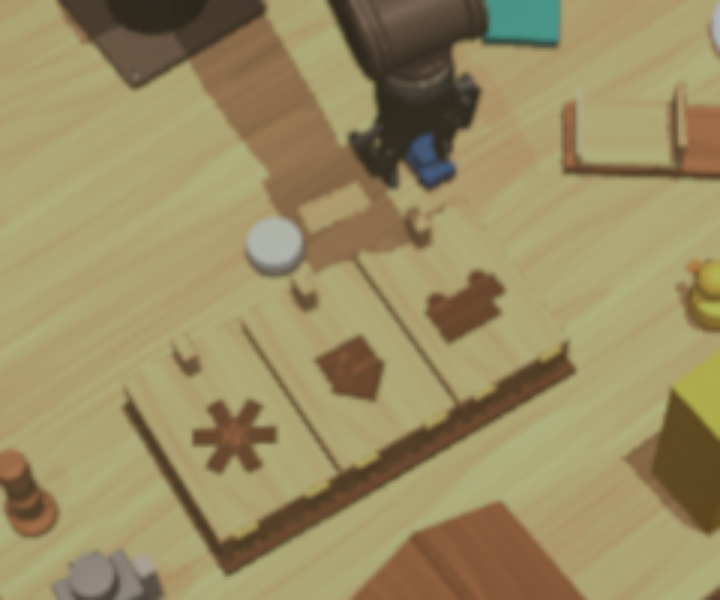

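Emit:
jog_arm(commands="0.001 0.001 -0.05 0 0 0; 0.001 0.001 -0.09 0 0 0; 0.001 0.001 -0.122 0 0 0; 0.001 0.001 -0.122 0 0 0; 0.001 0.001 -0.122 0 0 0")

```text
time: 3.65
eef_pos: [0.4877, 0.0209, 0.0807]
tcp_rot: [0.999, -0.044, 0.001, 0.0]
contact_force: [0.2, -0.7, 0.6]
opening: 0.6
```

Emit:
jog_arm(commands="0 0 0 0 0 0; 0 0 0 0 0 0; 0 0 0 0 0 0; 0 0 0 0 0 0; 0 0 0 0 0 0; 0 0 0 0 0 0", gripper=5, grip_force=40)

```text
time: 4.4
eef_pos: [0.4877, 0.0208, 0.0808]
tcp_rot: [0.999, -0.044, 0.001, 0.001]
contact_force: [-2.0, -3.0, 6.6]
opening: 0.181
```

Run:
```python
import numpy as np
u,w=-.181,.018
for a in list(np.arange(.05,.96,.075))+[.95]:
    du=u*np.cos(a)-w*np.sin(a)*-1-u; dz=-u*np.sin(a)+w*np.cos(a)-w
    print("%.4f %.4f %.4f %.4f %.4f 0; "%(.9962*du,-.0872*du,dz,.0872*a,.9962*a),end="")
```

```text
0.0011 -0.0001 0.0090 0.0044 0.0498 0; 0.0036 -0.0003 0.0224 0.0109 0.1245 0; 0.0072 -0.0006 0.0356 0.0174 0.1992 0; 0.0116 -0.0010 0.0485 0.0240 0.2740 0; 0.0171 -0.0015 0.0610 0.0305 0.3487 0; 0.0234 -0.0021 0.0730 0.0371 0.4234 0; 0.0307 -0.0027 0.0846 0.0436 0.4981 0; 0.0387 -0.0034 0.0955 0.0501 0.5728 0; 0.0476 -0.0042 0.1059 0.0567 0.6475 0; 0.0572 -0.0050 0.1155 0.0632 0.7222 0; 0.0676 -0.0059 0.1244 0.0698 0.7970 0; 0.0785 -0.0069 0.1325 0.0763 0.8717 0; 0.0900 -0.0079 0.1397 0.0828 0.9464 0; 0.0900 -0.0079 0.1397 0.0828 0.9464 0;
```

Emit:
jog_arm(commands="0.001 0 0.009 0.004 0.05 0; 0.004 0 0.022 0.011 0.125 0; 0.007 -0.001 0.036 0.017 0.199 0; 0.012 -0.001 0.0485 0.024 0.274 0; 0.017 -0.0015 0.061 0.03 0.349 0; 0.023 -0.002 0.073 0.037 0.423 0; 0.023 -0.002 0.073 0.037 0.423 0")

```text
time: 5.28
eef_pos: [0.5104, 0.0189, 0.1525]
tcp_rot: [0.977, -0.043, -0.21, -0.009]
contact_force: [-1.4, -2.4, 1.9]
opening: 0.181
```

Emit:
jog_arm(commands="0.007 -0.0005 0.0115 0.0065 0.075 0; 0.0155 -0.001 0.0225 0.013 0.149 0; 0.0245 -0.002 0.033 0.0195 0.224 0; 0.034 -0.003 0.0425 0.026 0.299 0; 0.0445 -0.004 0.0515 0.033 0.374 0; 0.055 -0.005 0.0595 0.039 0.448 0; 0.066 -0.006 0.0665 0.046 0.523 0; 0.066 -0.006 0.0665 0.046 0.523 0; 0.066 -0.006 0.0665 0.046 0.523 0; 0.066 -0.006 0.0665 0.046 0.523 0")

```text
time: 6.52
eef_pos: [0.5753, 0.0134, 0.2186]
tcp_rot: [0.889, -0.039, -0.456, -0.02]
contact_force: [-0.9, -0.6, 0.6]
opening: 0.177
```

Run:
```python
from h import *
np.set_printoptions(precision=4,suppress=True)
s=get_state();print(s["time"],s["qpos"],s["eef_pos"],s["tcp_rot"],s["contact_force"],s["opening"])
c=vision.read_camera("top");cv2.imwrite("pics/t3.png",cv2.resize(c["frame"][130:290,260:460,::-1],(750,600)))
c=vision.read_camera("scene");cv2.imwrite("pics/s3.png",cv2.resize(c["frame"][180:380,180:420,::-1],(720,600)))
```

```text
6.525 [-0.1356  0.6025  1.3673 -0.0461  2.1197  1.5193] [0.5753 0.0134 0.2186] [ 0.8887 -0.0391 -0.4565 -0.0197] [-0.8538 -0.6487  0.6073] 0.1770603619643737
```

View pics/t3.png

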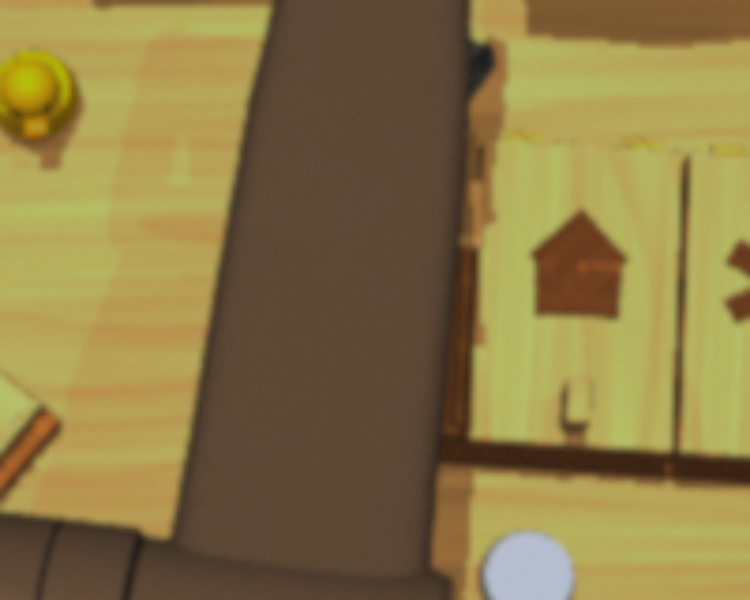

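View pics/s3.png

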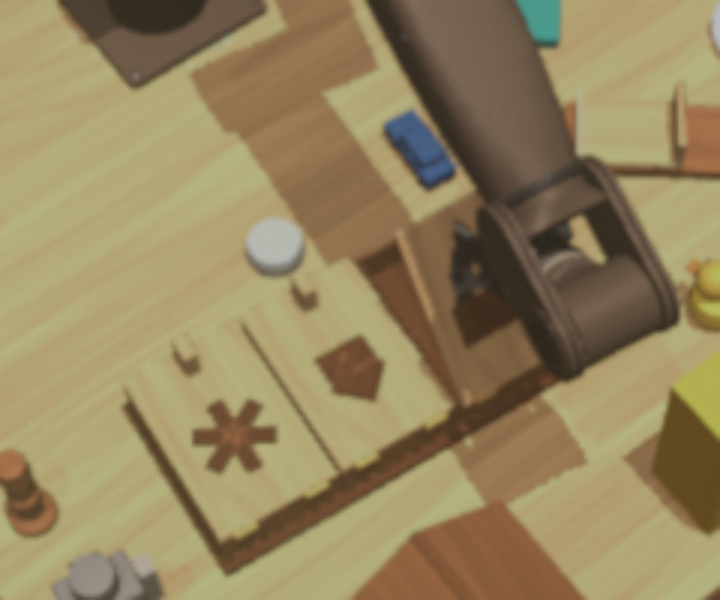

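Emit:
jog_arm(commands="0 0 0 0 0 0; 0 0 0 0 0 0; 0 0 0 0 0 0; 0.033 -0.003 0.024 0 0 0; 0.065 -0.006 0.047 0 0 0; 0.065 -0.006 0.105 0 0 0; 0.065 -0.006 0.16 -0.012 -0.14 0; 0.03 0.04 0.17 -0.028 -0.32 0; 0 0.08 0.17 -0.044 -0.5 0; -0.03 0.13 0.17 -0.06 -0.68 0; -0.06 0.18 0.17 -0.075 -0.86 0; -0.09 0.23 0.17 -0.09 -1.04 0; -0.11 0.28 0.17 -0.106 -1.22 0; -0.13 0.33 0.17 -0.122 -1.395 0; -0.13 0.35 0.17 -0.122 -1.395 0; -0.13 0.35 0.17 -0.122 -1.395 0; -0.13 0.35 0.17 -0.122 -1.395 0", gripper=60)

```text
time: 8.75
eef_pos: [0.447, 0.3624, 0.389]
tcp_rot: [0.974, -0.044, 0.223, 0.01]
contact_force: [0.4, -0.3, 0.2]
opening: 0.596
```

Run:
```python
from h import *
np.set_printoptions(precision=4,suppress=True)
s=get_state();print(s["time"],s["qpos"],s["eef_pos"],s["tcp_rot"],s["contact_force"],s["opening"])
c=vision.read_camera("top");pickle.dump(c,open("top4.pkl","wb"));cv2.imwrite("pics/t4.png",cv2.resize(c["frame"][150:270,310:470,::-1],(800,600),interpolation=2))
W=world(c)
for d in cut_out("top","van"):
    m=d["pixels"];print(d["conf"],d["box"],np.nanmedian(W[m],0),m.sum())
    if d["conf"]>.3: np.save("vanmask.npy",m)
c=vision.read_camera("scene");pickle.dump(c,open("scene4.pkl","wb"));cv2.imwrite("pics/s4.png",cv2.resize(c["frame"][180:380,180:420,::-1],(720,600)))
for d in cut_out("scene","van"): print(d["conf"],d["box"])
```

```text
8.75 [ 0.6301 -0.1729  1.8184 -0.3175  1.1665  2.368 ] [0.447  0.3624 0.389 ] [ 0.9738 -0.0439  0.223   0.01  ] [ 0.4353 -0.254   0.1692] 0.5964914507254264
0.63 [359.5, 208.5, 18.7, 29.2] [0.5569 0.0125 0.0578] 475
0.33 [439.4, 191.3, 38.5, 34.6]
```

View pics/t4.png

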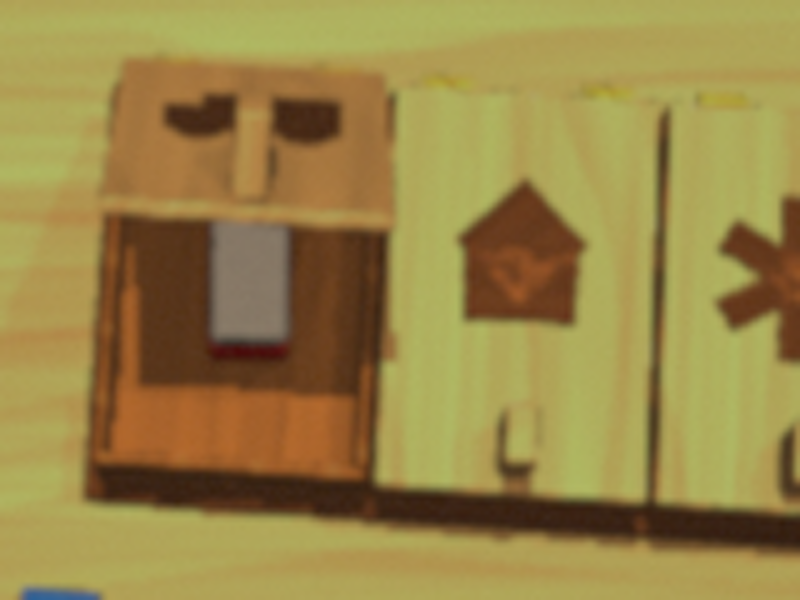

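View pics/s4.png

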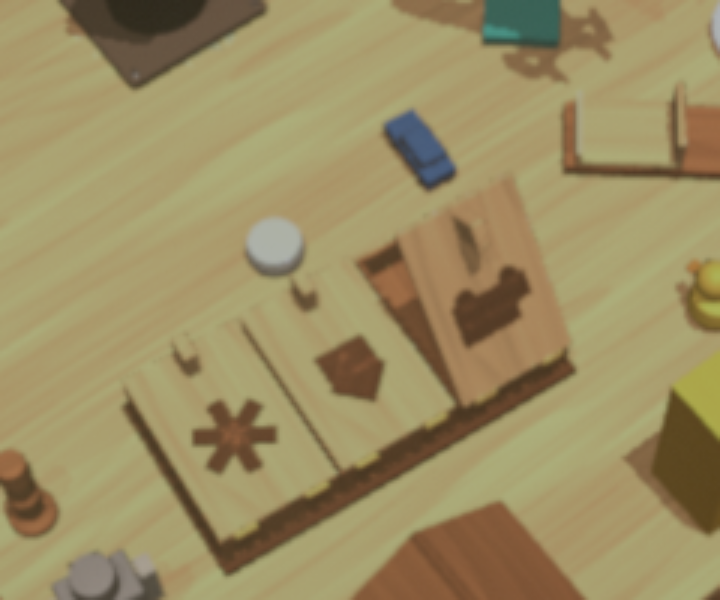

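Run:
```python
from h import *
np.set_printoptions(precision=4,suppress=True)
c=pickle.load(open("top4.pkl","rb"));W=world(c)
m=np.load("vanmask.npy")
f=c["frame"].astype(int)
print((f[192:224,345:375].sum(-1)))
q=m&(W[...,2]>.052)&(W[...,2]<.066)
print(q.sum(),np.median(W[q],0))
# per row edges by half-level
g=f[:,:,2]  # blue channel: white roof vs brown
for r in range(195,218,2): print(r,g[r,348:372])
```

```text
[[380 379 383 383 387 382 377 378 379 384 384 387 396 397 400 400 390 386
  386 394 397 391 389 386 391 395 400 397 396 391]
 [297 298 305 309 308 303 308 321 338 353 362 372 383 382 382 373 364 366
  375 381 374 375 371 378 386 394 398 401 406 414]
 [186 195 197 201 195 199 208 257 312 337 347 357 361 365 365 351 336 339
  349 343 334 330 318 315 326 339 349 361 376 382]
 [158 158 159 158 162 159 175 251 319 346 351 356 356 356 352 344 338 336
  337 323 319 307 262 227 232 246 260 275 290 304]
 [161 164 162 157 168 155 176 250 319 345 354 353 353 352 352 349 352 350
  346 348 344 328 258 187 175 181 185 195 211 216]
 [167 166 159 162 161 161 167 235 313 350 352 354 354 355 352 355 356 354
  353 358 353 333 263 180 160 167 179 180 185 188]
 [173 163 158 162 166 162 169 222 307 351 351 351 356 354 355 354 353 351
  354 356 356 334 265 173 159 170 186 186 182 190]
 [166 159 155 166 168 163 167 236 311 350 357 357 356 354 355 353 354 353
  354 351 354 331 264 180 160 180 195 188 184 189]
 [168 159 157 166 167 159 176 253 327 353 355 355 353 354 357 357 356 351
  352 353 353 333 261 173 
[... 3438 characters left out ...]
 26]
205 [ 28  27  25  41  70  94 102 102 102 102 101 101 101 102 102 102 101 100
  96  72  40  29  27  29]
207 [ 30  28  25  37  71  93 102 102 103 101 103 103 102 102 102 102 102 103
  95  71  41  29  31  28]
209 [ 25  21  26  37  71  95 101 102 102 102 100 103 101 101 100 101 102 101
  94  69  39  29  27  28]
211 [ 30  28  27  39  71  95 103 103 103 103 102 100 102 101 101 102 101 102
  93  70  38  28  29  28]
213 [ 27  29  23  40  73  94 100 102 102 102 101 101 103 100 102 102 103 102
  94  71  44  26  30  31]
215 [ 28  24  26  43  73  95 103 103 102 102 103 103 103 103 103 102 102 102
  93  72  44  31  30  28]
217 [25 25 24 36 58 78 78 78 77 78 78 81 83 83 83 84 82 82 76 56 38 27 30 28]
```

Run:
```python
from h import *
np.set_printoptions(precision=4,suppress=True)
c=pickle.load(open("top4.pkl","rb"))
L=atz(c,[[351.75,197],[351.75,216]],.059);R=atz(c,[[367.35,197],[367.3,216]],.059)
print(L,R, np.degrees([np.arctan2(*(a[0]-a[1])[[1,0]]) for a in(L,R)]))
print("rear roof",atz(c,[[359.5,217.4]],.059),"rear red top",atz(c,[[359.5,217.9]],.044),"rear red bottom",atz(c,[[359.5,221.8]],.022))
# bin corners check: front wall top outer edge
```

```text
[[0.5852 0.0296 0.059 ]
 [0.5366 0.0306 0.059 ]] [[ 0.5845 -0.0092  0.059 ]
 [ 0.5359 -0.0079  0.059 ]] [-1.1207 -1.5529]
rear roof [[0.5327 0.0115 0.059 ]] rear red top [[0.5349 0.0111 0.044 ]] rear red bottom [[0.5298 0.0107 0.022 ]]
```

Emit:
jog_arm(commands="0.01 -0.06 -0.02 0 0 0.064; 0.02 -0.12 -0.05 0 0 0.064; 0.03 -0.18 -0.08 0 0 0.064; 0.04 -0.24 -0.12 0 0 0.064; 0.05 -0.3 -0.15 0 0 0.064; 0.054 -0.352 -0.18 0 0 0.064; 0.054 -0.352 -0.186 0 0 0.064; 0.054 -0.352 -0.186 0 0 0.064; 0.054 -0.352 -0.186 0 0 0.064", gripper=75)

```text
time: 10.07
eef_pos: [0.5002, 0.0112, 0.2038]
tcp_rot: [0.974, -0.012, 0.224, 0.003]
contact_force: [0.2, 0.6, 0.2]
opening: 0.752
```

```bash
cat >> h.py <<'E'
from scipy.spatial.transform import Rotation as Rn
def st():
    s=get_state();R=Rn.from_quat(s["tcp_rot"]).as_matrix();np.set_printoptions(precision=4,suppress=True)
    print(s["time"],"q",s["qpos"],"p",s["eef_pos"],"F",s["contact_force"],"op",round(float(s["opening"]),3));print(" z",R[:,2],"y",R[:,1]);return s,R
E
python3 - <<'E'
from h import *
st()
c=vision.read_camera("scene");cv2.imwrite("pics/s5.png",cv2.resize(c["frame"][150:350,220:460,::-1],(720,600)))
E
```

```text
10.075 q [-0.2255 -0.3362  2.285   0.1285  0.7529  1.2959] p [0.5002 0.0112 0.2038] F [0.1973 0.6236 0.2145] op 0.752
 z [ 0.4366 -0.0103 -0.8996] y [-0.0247 -0.9997 -0.0005]
```

View pics/s5.png

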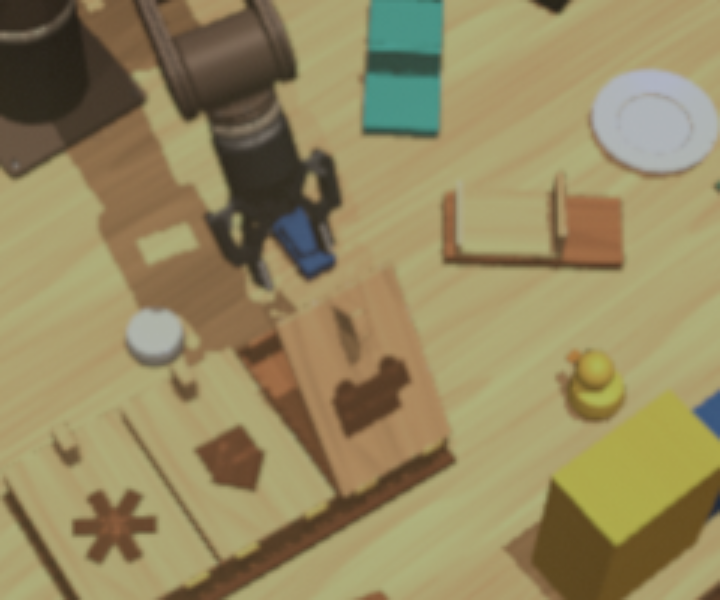

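Emit:
jog_arm(commands="0.02 -0.0005 -0.041 0 0 0; 0.04 -0.001 -0.083 0 0 0; 0.057 -0.0015 -0.118 0 0 0; 0.067 -0.002 -0.139 0 0 0; 0.067 -0.002 -0.139 0 0 0; 0.067 -0.002 -0.139 0 0 0")

```text
time: 10.88
eef_pos: [0.5676, 0.01, 0.0654]
tcp_rot: [0.974, -0.011, 0.225, 0.002]
contact_force: [0.1, 0.7, 0.6]
opening: 0.748
```

Run:
```python
from h import *
st()
```

```text
10.875 q [-0.1947  0.0685  2.2216  0.1893  0.4109  1.2419] p [0.5676 0.01   0.0654] F [0.141  0.7278 0.602 ] op 0.748
 z [ 0.4375 -0.0097 -0.8991] y [-0.0225 -0.9997 -0.0002]
```

Clear so far. The rest is (0.020, -0.001, -0.042).

Emit:
jog_arm(commands="0.007 0 -0.014 0 0 0; 0.014 -0.0005 -0.028 0 0 0; 0.02 -0.001 -0.042 0 0 0; 0.02 -0.001 -0.042 0 0 0; 0.02 -0.001 -0.042 0 0 0; 0.02 -0.001 -0.042 0 0 0")

```text
time: 11.62
eef_pos: [0.5872, 0.0084, 0.0231]
tcp_rot: [0.974, -0.012, 0.224, 0.003]
contact_force: [0.1, 0.3, 0.2]
opening: 0.75
```

Run:
```python
from h import *
st()
c=vision.read_camera("top");cv2.imwrite("pics/t6.png",cv2.resize(c["frame"][150:270,310:470,::-1],(800,600),interpolation=2))
```

```text
11.625 q [-0.1898  0.1959  2.1814  0.229   0.3251  1.2039] p [0.5872 0.0084 0.0231] F [0.1426 0.2874 0.2416] op 0.75
 z [ 0.4372 -0.0101 -0.8993] y [-0.0237 -0.9997 -0.0003]
```

View pics/t6.png

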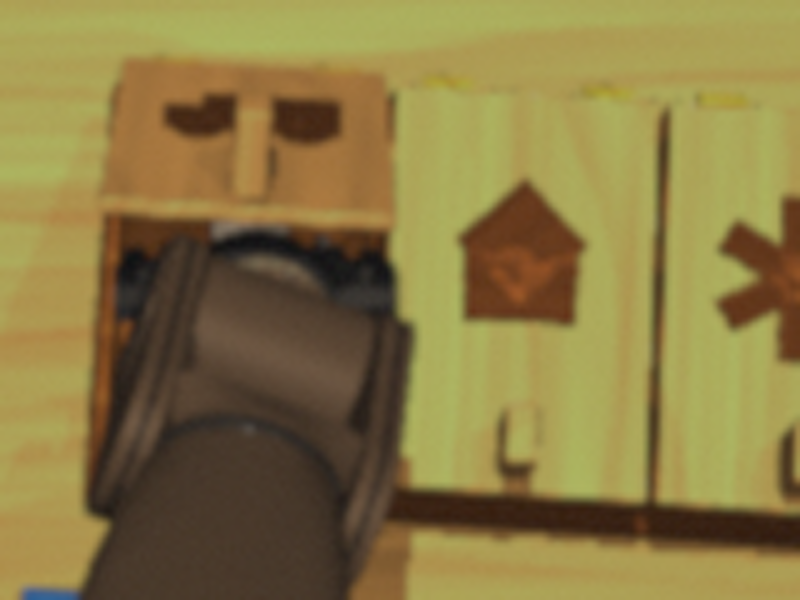

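The gripper straddles the van and the lid is untouched. Closing now.

Emit:
jog_arm(commands="0 0 0 0 0 0; 0 0 0 0 0 0; 0 0 0 0 0 0; 0 0 0 0 0 0; 0 0 0 0 0 0; 0 0 0 0 0 0", gripper=20, grip_force=50)

```text
time: 12.42
eef_pos: [0.5871, 0.0083, 0.0225]
tcp_rot: [0.975, -0.012, 0.224, 0.002]
contact_force: [-3.7, 0.0, 5.5]
opening: 0.457
```

Emit:
jog_arm(commands="-0.005 0 0.01 0 0 0; -0.015 0 0.031 0 0 0; -0.03 0 0.062 0 0 0; -0.045 0.001 0.093 0 0 0; -0.06 0.001 0.124 0 0 0; -0.075 0.001 0.155 0 0 0; -0.09 0.002 0.185 0 0 0; -0.1 0.002 0.205 0 0 0; -0.1 0.002 0.205 0 0 0; -0.1 0.002 0.205 0 0 0")

```text
time: 13.68
eef_pos: [0.486, 0.0105, 0.2254]
tcp_rot: [0.975, -0.012, 0.222, 0.002]
contact_force: [-0.5, 0.1, -0.8]
opening: 0.456
```

Run:
```python
from h import *
st()
for n in("top","scene"):
    c=vision.read_camera(n);pickle.dump(c,open(n+"7.pkl","wb"));
    for d in cut_out(n,"van"): print(n,d["conf"],d["box"])
    f=c["frame"][150:310,260:460,::-1] if n=="top" else c["frame"][170:330,220:420,::-1]
    cv2.imwrite(f"pics/{n}7.png",cv2.resize(f,(750,600),interpolation=2))
```

```text
13.675 q [-0.2359 -0.4015  2.2892  0.1265  0.8181  1.2929] p [0.486  0.0105 0.2254] F [-0.4691  0.0892 -0.8242] op 0.456
 z [ 0.4336 -0.0096 -0.901 ] y [-0.0239 -0.9997 -0.0009]
top 0.72 [358.9, 210.8, 15.5, 22.6]
top 0.61 [151.9, 245.2, 54.9, 55.6]
top 0.35 [402.2, 283.5, 23.3, 26.3]
scene 0.82 [319.1, 227.7, 22.7, 28.2]
scene 0.6 [441.4, 191.2, 42.1, 32.7]
```

View pics/scene7.png

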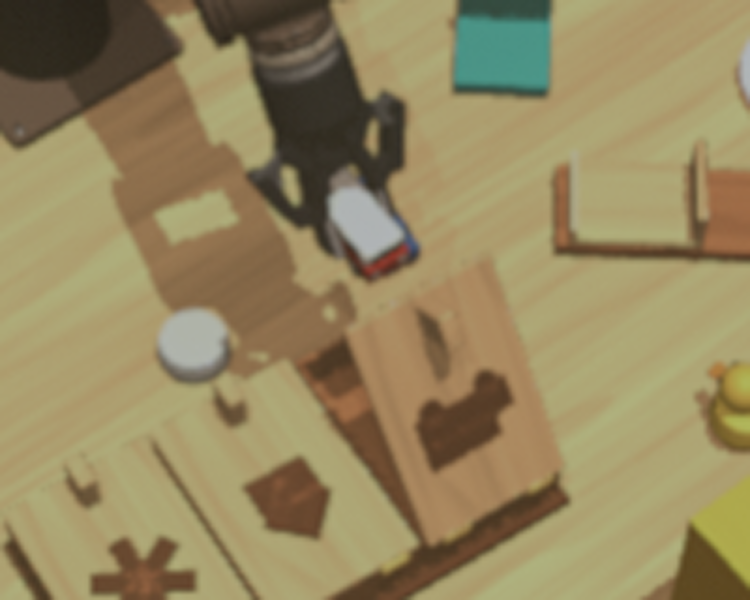

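View pics/top7.png

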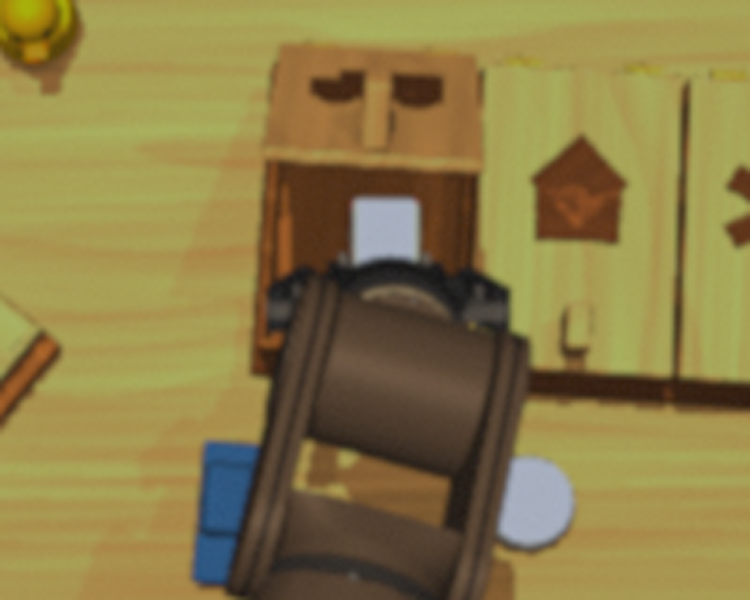

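Run:
```python
from h import *
np.set_printoptions(precision=4,suppress=True)
for n in("top","scene"):
    c=pickle.load(open(n+"7.pkl","rb"));W=world(c);f=c["frame"].astype(int)
    m=(W[...,0]>.42)&(W[...,0]<.56)&(abs(W[...,1]-.01)<.03)&(W[...,2]>.245)&(W[...,2]<.285)&(f.min(-1)>75)
    nn,l,s,_=cv2.connectedComponentsWithStats(m.astype(np.uint8));k=1+np.argmax(s[1:,4]);m=l==k
    P=W[m];A=np.c_[P[:,:2]-P[:,:2].mean(0),np.ones(len(P))];x=np.linalg.lstsq(A,P[:,2],rcond=None)[0]
    print(n,m.sum(),P.min(0),P.max(0),np.median(P,0),"slope,z",x, "rms",np.std(P[:,2]-A@x))
    print(cv2.minAreaRect((P[:,:2]*1000).astype(np.float32)), s[k])
```

```text
top 282 [ 0.483 -0.008  0.249] [0.5217 0.0311 0.2677] [0.5022 0.0116 0.262 ] slope,z [-0.0182  0.0193  0.2618] rms 0.0027926938527498063
((502.7955322265625, 12.072174072265625), (38.647125244140625, 39.16980743408203), 1.6613293886184692) [353 202  19  18 282]
scene 318 [ 0.442  -0.0176  0.2462] [0.5234 0.0371 0.282 ] [0.4882 0.009  0.2596] slope,z [-0.0443 -0.0308  0.2597] rms 0.00471191882002632
((482.62811279296875, 9.794231414794922), (52.07377624511719, 81.6172866821289), 75.93354797363281) [307 215  21  25 318]
```

Emit:
jog_arm(commands="-0.005 0.03 0.005 0 0 0.06; -0.008 0.08 0.005 0 0 0.22; -0.008 0.13 0 0 0 0.4; -0.005 0.18 -0.01 0 0 0.57; 0 0.22 -0.02 0 0 0.74; 0.01 0.26 -0.04 0 0 0.904; 0.015 0.298 -0.065 0 0 0.904; 0.015 0.298 -0.065 0 0 0.904; 0.015 0.298 -0.065 0 0 0.904; 0.015 0.298 -0.065 0 0 0.904")

```text
time: 15.12
eef_pos: [0.5024, 0.3078, 0.1629]
tcp_rot: [0.882, 0.415, 0.203, -0.095]
contact_force: [0.1, -0.6, -0.6]
opening: 0.46
```

Run:
```python
from h import *
st()
for n in("top","scene"):
    c=vision.read_camera(n);pickle.dump(c,open(n+"8.pkl","wb"));
    f=c["frame"][170:290,180:340,::-1] if n=="top" else c["frame"][170:270,330:463,::-1]
    cv2.imwrite(f"pics/{n}8.png",cv2.resize(f,(800,600),interpolation=2))
```

```text
15.125 q [ 0.269  -0.031   2.1087  0.3873  0.7226  0.7124] p [0.5024 0.3078 0.1629] F [ 0.1194 -0.6204 -0.5839] op 0.46
 z [ 0.2792  0.3361 -0.8995] y [ 0.7701 -0.6379  0.0007]
```

View pics/scene8.png

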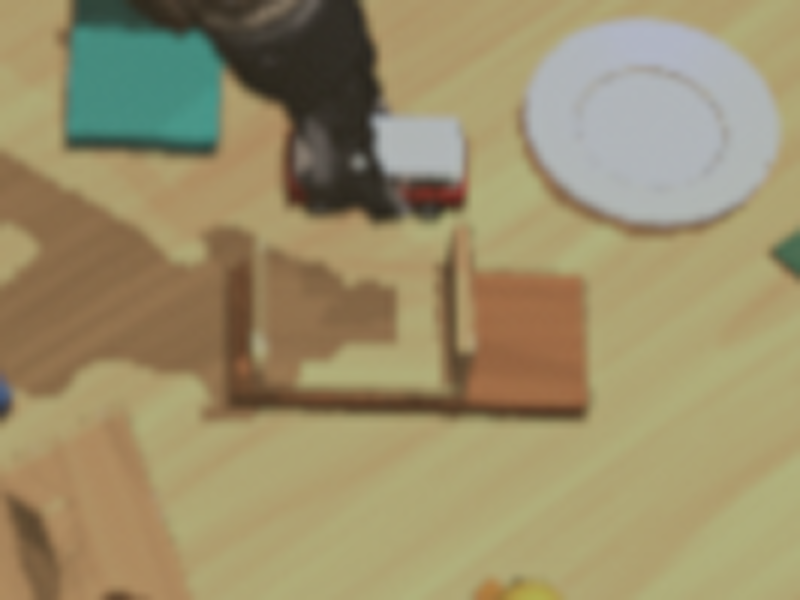

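View pics/top8.png

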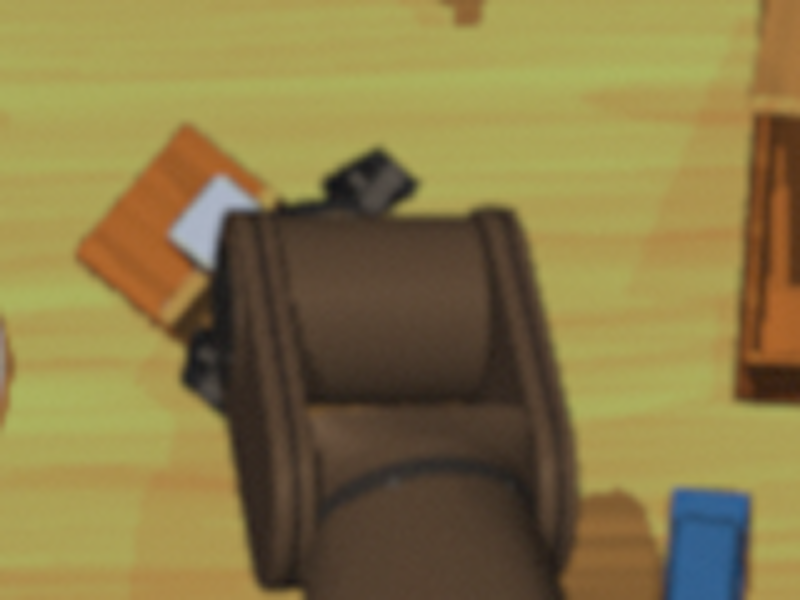

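```bash
cat >> h.py <<'E'
def box(o,ang,x0,x1,y0,y1,z0,z1):
    h=np.array([np.cos(ang),np.sin(ang)]);n=np.array([-h[1],h[0]])
    return np.array([[*(np.array(o[:2])+x*h+y*n),z] for z in(z0,z1) for x,y in((x0,y0),(x1,y0),(x1,y1),(x0,y1))])
def draw(im,c,B,col,off,sc):
    p=(proj(c,B)-off+.5)*sc
    for i in range(4):
        for a,b in((i,(i+1)%4),(4+i,4+(i+1)%4),(i,i+4)): cv2.line(im,tuple(map(int,p[a])),tuple(map(int,p[b])),col,1,cv2.LINE_AA)
E
python3 - <<'E'
from h import *
a=np.radians(50.4);so=(.5145,.3255);h=np.array([np.cos(a),np.sin(a)])
tcp=np.array([.5024,.3078,.1629]);vo=tcp[:2]-.008*h;vz=tcp[2]-.0055
s=-.0295
for n,(y0,y1,x0,x1) in(("scene",(170,270,330,463)),("top",(170,290,180,340))):
    c=pickle.load(open(n+("8" if n=="scene" else "1")+".pkl","rb"));sc=6
    im=cv2.resize(c["frame"][y0:y1,x0:x1,::-1],None,fx=sc,fy=sc,interpolation=2)
    off=np.array([x0,y0])
    draw(im,c,box(so,a,-.1,.1,-.045,.045,0,.02),(255,0,0),off,sc)
    draw(im,c,box(so,a,s+.051,s+.061,-.043,.043,.026,.066),(0,0,255),off,sc)
    draw(im,c,box(so,a,s-.057,s-.051,-.043,.043,.026,.04),(0,0,255),off,sc)
    if n=="scene": draw(im,c,box(vo,a,-.0475,.0475,-.02,.02,vz,vz+.042),(0,255,0),off,sc)
    cv2.imwrite(f"pics/ov_{n}.png",cv2.resize(im,(800,600)))
E
```

```text
(no output)
```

View pics/ov_scene.png

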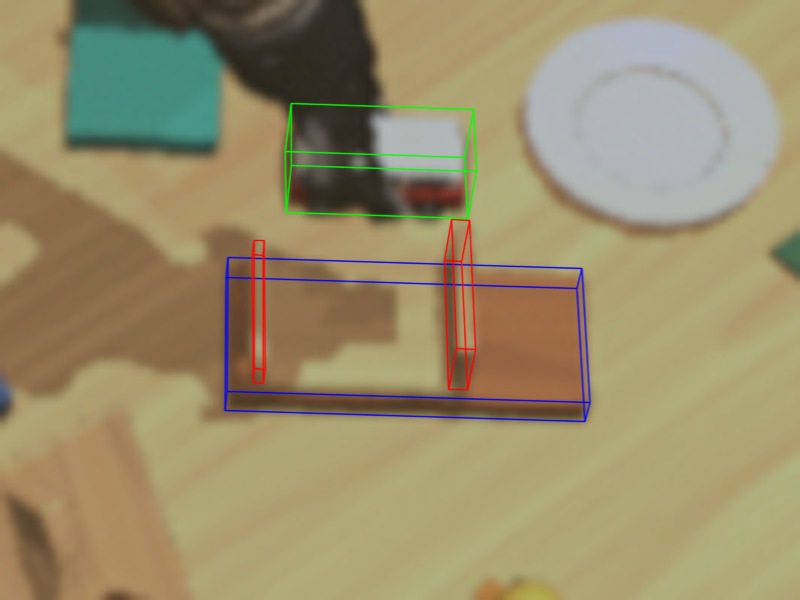

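View pics/ov_top.png

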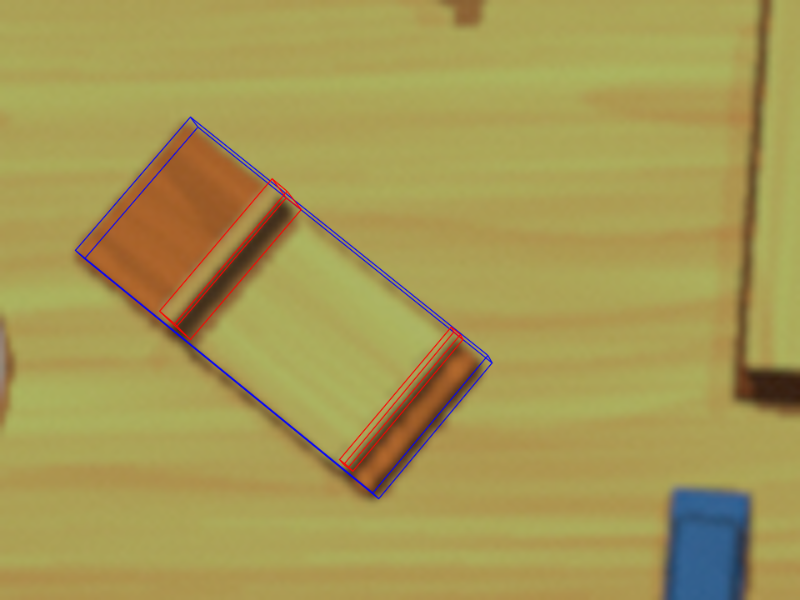

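Emit:
jog_arm(commands="-0.0015 0.001 -0.03 0 0 0; -0.0015 0.001 -0.055 0 0 0; -0.0015 0.001 -0.07 0 0 0; -0.0015 0.001 -0.07 0 0 0; -0.0015 0.001 -0.07 0 0 0")

```text
time: 15.85
eef_pos: [0.5012, 0.3095, 0.0932]
tcp_rot: [0.882, 0.415, 0.203, -0.095]
contact_force: [1.1, -0.2, -1.6]
opening: 0.459
```

Run:
```python
from h import *
s_,R=st();tcp=s_["eef_pos"]
a=np.radians(50.4);so=(.5145,.3255);h=np.array([np.cos(a),np.sin(a)])
va=np.arctan2(-R[0,1]*-1,-R[1,1]); print("tool heading",np.degrees(np.arctan2(R[0,1],-R[1,1])))
vo=tcp[:2]-.008*h;vz=tcp[2]-.0055
d=vo-np.array(so);print("van rel stand",d@h,d@np.array([-h[1],h[0]]),vz)
s=-.0295
c=vision.read_camera("scene");pickle.dump(c,open("scene9.pkl","wb"))
y0,y1,x0,x1=190,250,355,435;sc=10;off=np.array([x0,y0])
im=cv2.resize(c["frame"][y0:y1,x0:x1,::-1],None,fx=sc,fy=sc,interpolation=2);cv2.imwrite("pics/s9.png",im)
draw(im,c,box(so,a,s+.051,s+.061,-.043,.043,.026,.066),(0,0,255),off,sc)
draw(im,c,box(so,a,s-.057,s-.051,-.043,.043,.026,.04),(0,0,255),off,sc)
draw(im,c,box(vo,a,-.0475,.0475,-.02,.02,vz,vz+.042),(0,255,0),off,sc)
cv2.imwrite("pics/ov9.png",im)
```

```text
15.85 q [0.2729 0.0781 2.1465 0.4658 0.5873 0.6162] p [0.5012 0.3095 0.0932] F [ 1.0944 -0.2454 -1.5651] op 0.459
 z [ 0.2793  0.3366 -0.8993] y [ 0.7706 -0.6374  0.0007]
tool heading 50.4034794069732
van rel stand -0.028769766777530677 1.8702914307119014e-05 0.08771240328093553
```

View pics/s9.png

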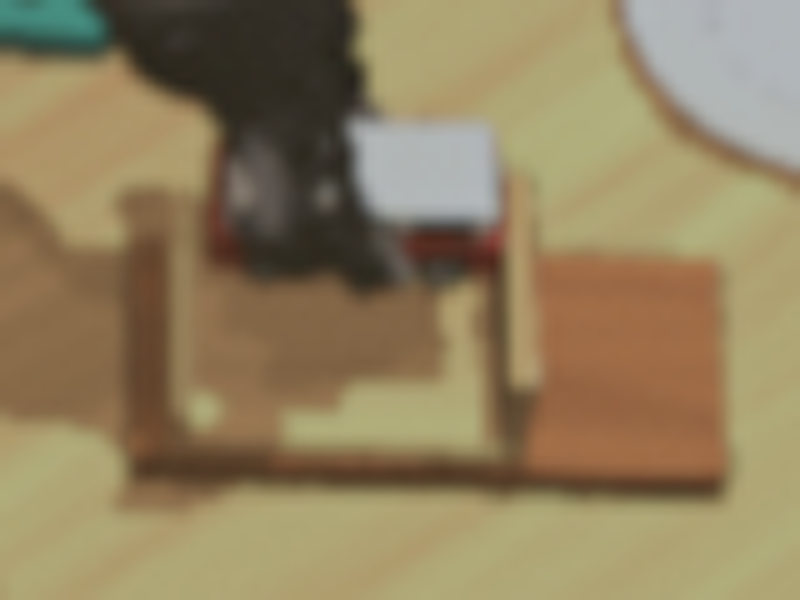

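View pics/ov9.png

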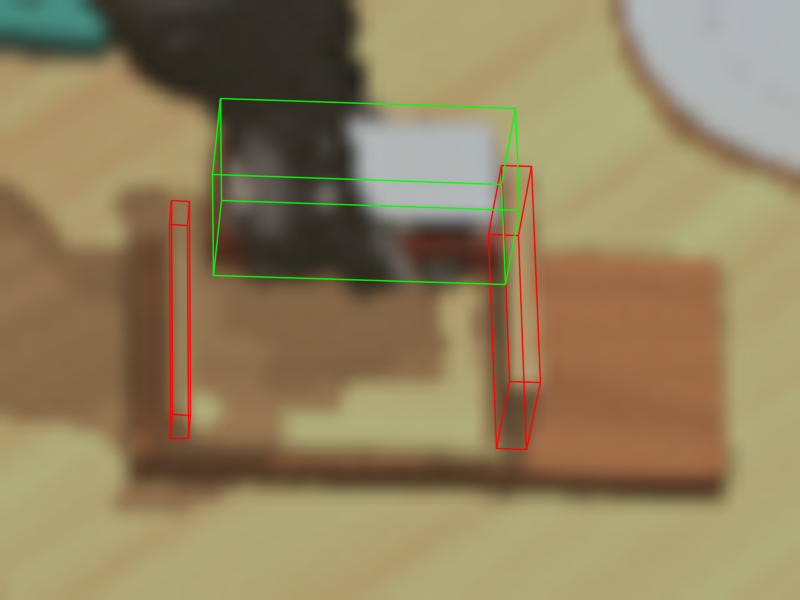

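Emit:
jog_arm(commands="0 -0.0005 -0.02 0 0 0; 0 -0.0005 -0.038 0 0 0; 0 -0.0005 -0.05 0 0 0; 0 -0.0005 -0.053 0 0 0; 0 -0.0005 -0.053 0 0 0; 0 -0.0005 -0.053 0 0 0")

```text
time: 16.65
eef_pos: [0.5006, 0.309, 0.0394]
tcp_rot: [0.882, 0.415, 0.203, -0.095]
contact_force: [-0.3, 1.3, 0.2]
opening: 0.457
```

Run:
```python
from h import *
s_,R=st();tcp=s_["eef_pos"]
a=np.radians(50.4);so=(.5145,.3255);h=np.array([np.cos(a),np.sin(a)])
vo=tcp[:2]-.008*h;vz=tcp[2]-.0055
d=vo-np.array(so);print("van rel stand",d@h,d@np.array([-h[1],h[0]]),vz)
s=-.0295
c=vision.read_camera("scene");pickle.dump(c,open("scene10.pkl","wb"))
y0,y1,x0,x1=190,250,355,435;sc=10;off=np.array([x0,y0])
im=cv2.resize(c["frame"][y0:y1,x0:x1,::-1],None,fx=sc,fy=sc,interpolation=2);cv2.imwrite("pics/s10.png",im)
```

```text
16.65 q [0.2722 0.1783 2.1606 0.559  0.4891 0.5068] p [0.5006 0.309  0.0394] F [-0.3386  1.3174  0.1957] op 0.457
 z [ 0.278   0.3363 -0.8998] y [ 0.7709 -0.637   0.    ]
van rel stand -0.029535876829450053 0.00017522459483348135 0.03388788689569012
```

View pics/s10.png

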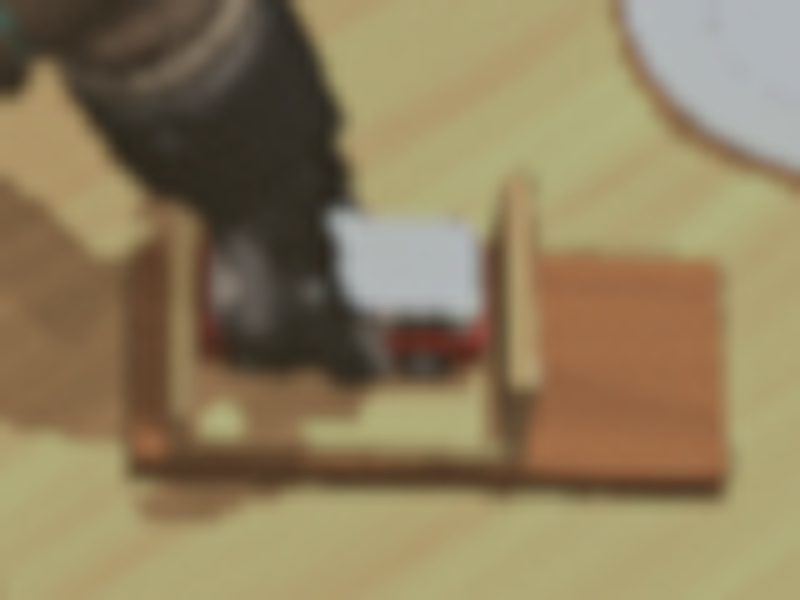

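The van is centred: its ends sit at about columns 203 and 485, between the sill's inner face near 192 and the stop near 497. I'll lower it gently onto the floor.

Emit:
jog_arm(commands="0 0 -0.003 0 0 0; 0 0 -0.005 0 0 0; 0 0 -0.0065 0 0 0; 0 0 -0.0065 0 0 0")

```text
time: 17.2
eef_pos: [0.5, 0.3089, 0.0321]
tcp_rot: [0.882, 0.415, 0.202, -0.095]
contact_force: [0.3, -0.4, -2.1]
opening: 0.463
```

Emit:
jog_arm(commands="0 0 -0.0005 0 0 0; 0 0 -0.001 0 0 0; 0 0 -0.0015 0 0 0; 0 0 -0.0015 0 0 0")

```text
time: 17.7
eef_pos: [0.5004, 0.309, 0.0315]
tcp_rot: [0.882, 0.415, 0.202, -0.096]
contact_force: [-3.1, -2.7, 5.1]
opening: 0.457
```

Emit:
jog_arm(commands="0 0 0 0 0 0; 0 0 0 0 0 0; 0 0 0 0 0 0; 0 0 0 0 0 0", gripper=62)

```text
time: 18.2
eef_pos: [0.5002, 0.3089, 0.0308]
tcp_rot: [0.882, 0.415, 0.202, -0.095]
contact_force: [0.7, -0.4, -1.0]
opening: 0.623
```

Run:
```python
from h import *
st()
c=vision.read_camera("scene");pickle.dump(c,open("scene11.pkl","wb"))
y0,y1,x0,x1=190,250,355,435;sc=10
cv2.imwrite("pics/s11.png",cv2.resize(c["frame"][y0:y1,x0:x1,::-1],None,fx=sc,fy=sc,interpolation=2))
```

```text
18.2 q [0.2722 0.1952 2.1619 0.5766 0.4746 0.487 ] p [0.5002 0.3089 0.0308] F [ 0.6906 -0.3802 -0.9976] op 0.623
 z [ 0.2771  0.336  -0.9002] y [ 0.7708 -0.6371 -0.0005]
```

View pics/s11.png

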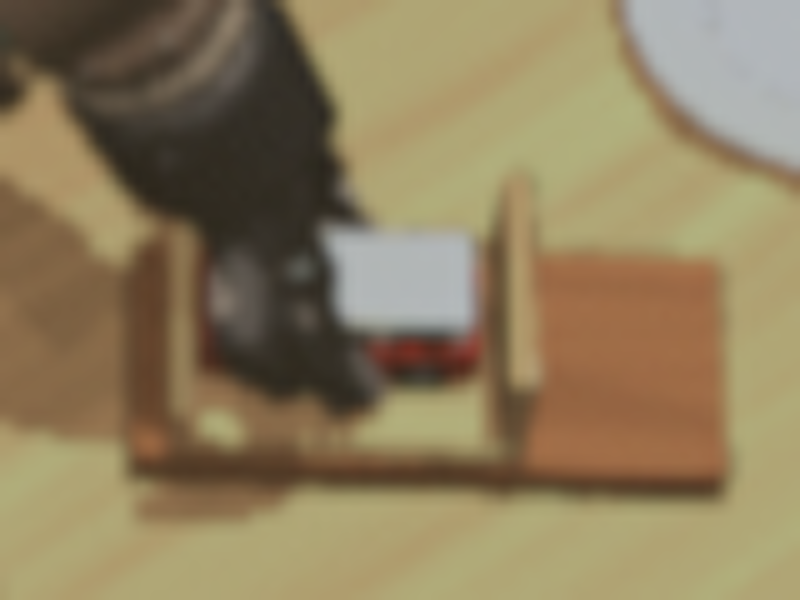

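Emit:
jog_arm(commands="-0.005 -0.006 0.016 0 0 0; -0.012 -0.015 0.04 0 0 0; -0.025 -0.03 0.081 0 0 0; -0.042 -0.05 0.135 0 0 0; -0.042 -0.05 0.2 0 0 0; -0.02 -0.07 0.26 0 0 0; 0.02 -0.1 0.32 0 0 0; 0.02 -0.1 0.36 0 0 0; 0.02 -0.1 0.36 0 0 0; 0.02 -0.1 0.36 0 0 0")

```text
time: 19.5
eef_pos: [0.5199, 0.2088, 0.3901]
tcp_rot: [0.882, 0.415, 0.202, -0.095]
contact_force: [0.7, -0.4, -0.8]
opening: 0.618
```

Run:
```python
from h import *
s,R=st()
Rt=Rn.from_quat([0.8887,-0.0391,-0.4565,-0.0197])
print("rv",(Rt*Rn.from_matrix(R).inv()).as_rotvec(),"d pre",np.array([.640,.0074,.2656])-s["eef_pos"])
a=np.radians(50.4);so=(.5145,.3255)
for n,(y0,y1,x0,x1) in(("scene",(190,250,355,435)),("top",(180,285,180,320))):
    c=vision.read_camera(n);pickle.dump(c,open(n+"12.pkl","wb"));sc=6
    im=cv2.resize(c["frame"][y0:y1,x0:x1,::-1],(800,600),interpolation=2)
    cv2.imwrite(f"pics/{n}12.png",im)
```

```text
19.5 q [ 0.0532 -0.2586  1.8877  0.3488  1.2177  0.6714] p [0.5199 0.2088 0.3901] F [ 0.7027 -0.4017 -0.7841] op 0.618
 z [ 0.2763  0.3358 -0.9005] y [ 0.7708 -0.6371 -0.0011]
rv [-0.5598  1.3341 -0.7997] d pre [ 0.1201 -0.2014 -0.1245]
```

View pics/scene12.png

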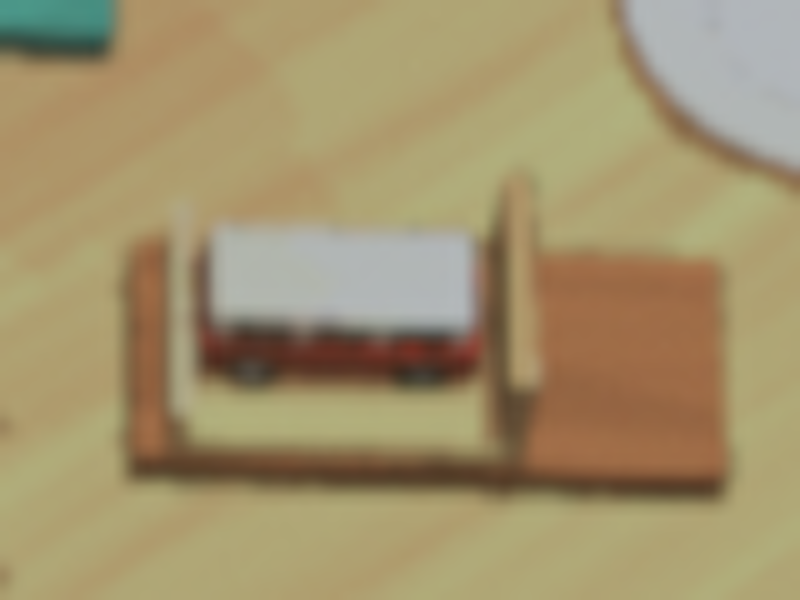

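View pics/top12.png

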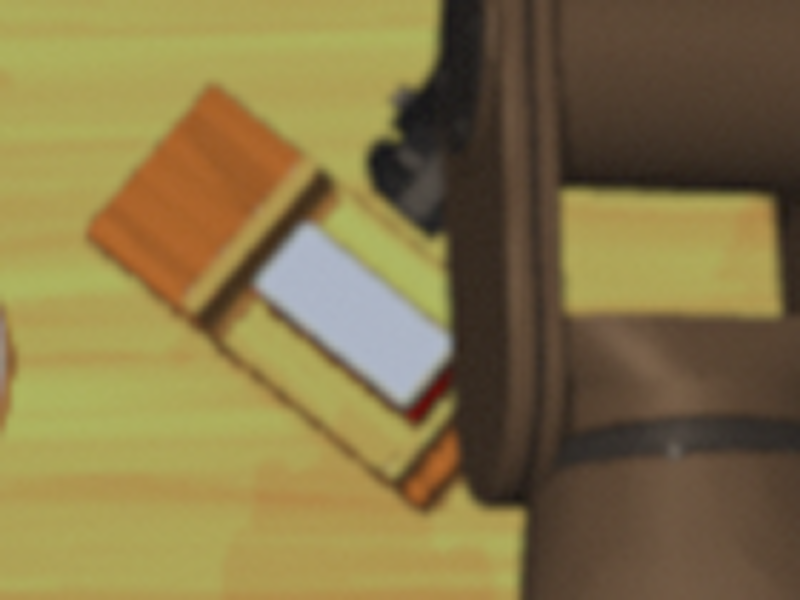

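Emit:
jog_arm(commands="0.01 -0.02 0.01 -0.06 0.14 -0.085; 0.03 -0.04 0.01 -0.12 0.29 -0.175; 0.05 -0.07 0.01 -0.18 0.43 -0.26; 0.07 -0.1 0.01 -0.24 0.58 -0.35; 0.09 -0.13 0.01 -0.305 0.73 -0.435; 0.11 -0.16 0.01 -0.365 0.87 -0.52; 0.12 -0.19 0.01 -0.43 1.02 -0.61; 0.12 -0.201 0 -0.49 1.165 -0.7; 0.12 -0.201 0 -0.56 1.334 -0.8; 0.12 -0.201 0 -0.56 1.334 -0.8; 0.12 -0.201 -0.04 -0.56 1.334 -0.8; 0.12 -0.201 -0.09 -0.56 1.334 -0.8; 0.12 -0.201 -0.124 -0.56 1.334 -0.8; 0.12 -0.201 -0.124 -0.56 1.334 -0.8; 0.12 -0.201 -0.124 -0.56 1.334 -0.8")

```text
time: 21.48
eef_pos: [0.6405, 0.0082, 0.2693]
tcp_rot: [0.89, -0.038, -0.455, -0.019]
contact_force: [-0.5, -0.5, 0.2]
opening: 0.619
```

Run:
```python
from h import *
s,R=st()
Rt=Rn.from_quat([0.8887,-0.0391,-0.4565,-0.0197])
print("rv",(Rt*Rn.from_matrix(R).inv()).as_rotvec(),"d",np.array([.5753,.0134,.2186])-s["eef_pos"])
c=vision.read_camera("scene");cv2.imwrite("pics/s13.png",cv2.resize(c["frame"][180:330,240:440,::-1],(800,600),interpolation=2))
```

```text
21.475 q [-0.1309  0.7034  1.1196 -0.0476  2.2623  1.5147] p [0.6405 0.0082 0.2693] F [-0.5431 -0.5368  0.1684] op 0.619
 z [-0.8074  0.0693 -0.5859] y [-0.086  -0.9963  0.0007]
rv [ 0.0004  0.0042 -0.0015] d [-0.0652  0.0052 -0.0507]
```

View pics/s13.png

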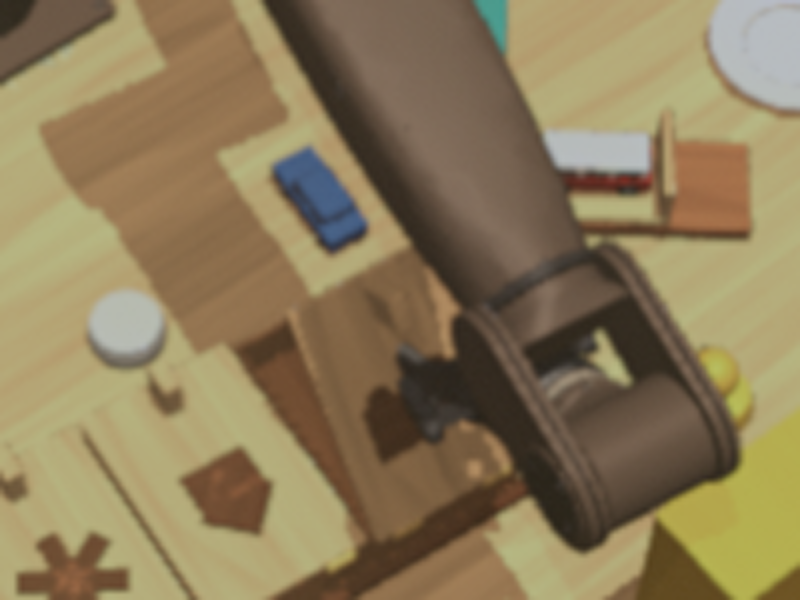

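Emit:
jog_arm(commands="-0.02 0.0015 -0.0155 0 0.004 0; -0.04 0.003 -0.031 0 0.004 0; -0.055 0.004 -0.043 0 0.004 0; -0.065 0.005 -0.0505 0 0.004 0; -0.065 0.005 -0.0505 0 0.004 0; -0.065 0.005 -0.0505 0 0.004 0")

```text
time: 22.28
eef_pos: [0.576, 0.0128, 0.2175]
tcp_rot: [0.889, -0.039, -0.457, -0.019]
contact_force: [-0.6, 0.4, 0.4]
opening: 0.617
```

Emit:
jog_arm(commands="0 0 0 0 0 0; 0 0 0 0 0 0; 0 0 0 0 0 0; 0 0 0 0 0 0; 0 0 0 0 0 0", gripper=5, grip_force=40)

```text
time: 22.9
eef_pos: [0.5754, 0.0133, 0.2165]
tcp_rot: [0.888, -0.039, -0.458, -0.02]
contact_force: [1.5, 3.4, 1.1]
opening: 0.177
```

Emit:
jog_arm(commands="-0.0115 0.001 -0.007 -0.0065 -0.075 0; -0.0225 0.002 -0.015 -0.013 -0.149 0; -0.033 0.003 -0.024 -0.0195 -0.224 0; -0.0425 0.004 -0.034 -0.026 -0.299 0; -0.051 0.0045 -0.044 -0.033 -0.374 0; -0.059 0.005 -0.055 -0.039 -0.448 0; -0.0665 0.006 -0.0665 -0.046 -0.523 0; -0.073 0.0065 -0.0785 -0.052 -0.598 0; -0.0785 0.007 -0.091 -0.059 -0.672 0; -0.083 0.007 -0.104 -0.065 -0.747 0; -0.0865 0.0075 -0.117 -0.072 -0.822 0; -0.0865 0.0075 -0.117 -0.072 -0.822 0")

```text
time: 24.4
eef_pos: [0.4922, 0.0203, 0.0991]
tcp_rot: [0.997, -0.044, -0.056, -0.002]
contact_force: [13.5, 3.5, -8.3]
opening: 0.182
```

Emit:
jog_arm(commands="-0.0015 0 -0.007 -0.0035 -0.04 0; -0.003 0.0005 -0.0135 -0.0065 -0.075 0; -0.0035 0.0005 -0.018 -0.0085 -0.1 0; -0.0035 0.0005 -0.0215 -0.011 -0.125 0; -0.0035 0.0005 -0.0215 -0.011 -0.125 0; -0.0035 0.0005 -0.0215 -0.011 -0.125 0")

```text
time: 25.15
eef_pos: [0.4896, 0.0205, 0.0801]
tcp_rot: [0.999, -0.044, 0.005, 0.001]
contact_force: [10.9, 3.6, -0.6]
opening: 0.184
```

Emit:
jog_arm(commands="0.001 0 -0.002 0 0 0; 0.001 0 -0.002 0 0 0; 0.001 0 -0.002 0 0 0")

```text
time: 25.52
eef_pos: [0.4896, 0.0205, 0.0799]
tcp_rot: [0.999, -0.044, 0.003, 0.001]
contact_force: [-0.0, 3.6, 13.9]
opening: 0.181
```

Emit:
jog_arm(commands="0 0 0 0 0 0; 0 0 0 0 0 0; 0 0 0 0 0 0; 0 0 0.03 0 0 0; 0 0 0.08 0 0 0; 0 0 0.12 0 0 0; 0 0 0.12 0 0 0; 0 0 0.12 0 0 0", gripper=60)

```text
time: 26.52
eef_pos: [0.4854, 0.0209, 0.1947]
tcp_rot: [0.999, -0.044, -0.002, 0.0]
contact_force: [-0.4, 0.3, -0.8]
opening: 0.602
```

Now move the arm aside to the right and check everything.

Emit:
jog_arm(commands="0 -0.05 0.05 0 0 0; -0.02 -0.11 0.08 0 0 0; -0.04 -0.17 0.1 0 0 0; -0.06 -0.23 0.1 0 0 0; -0.08 -0.29 0.1 0 0 0; -0.1 -0.35 0.1 0 0 0; -0.12 -0.4 0.1 0 0 0; -0.15 -0.45 0.1 0 0 0; -0.15 -0.45 0.1 0 0 0; -0.15 -0.45 0.1 0 0 0; -0.15 -0.45 0.1 0 0 0")

```text
time: 27.9
eef_pos: [0.3369, -0.4277, 0.295]
tcp_rot: [0.999, -0.043, -0.001, -0.0]
contact_force: [0.7, -0.5, -0.6]
opening: 0.597
```

Run:
```python
from h import *
st()
a=np.radians(50.4)
for n,(y0,y1,x0,x1) in(("scene",(180,360,200,440)),("top",(150,300,180,380))):
    c=vision.read_camera(n);pickle.dump(c,open(n+"14.pkl","wb"))
    cv2.imwrite(f"pics/{n}14.png",cv2.resize(c["frame"][y0:y1,x0:x1,::-1],(800,600),interpolation=2))
    c0=pickle.load(open(n+"1.pkl","rb"));W=world(c);W0=world(c0)
    for nm,w in(("before",W0),("after",W)):
        m=(w[...,0]>.4)&(w[...,0]<.65)&(w[...,1]>.2)&(w[...,1]<.43)&(w[...,2]>.01)&(w[...,2]<.09)
        k,l,s,_=cv2.connectedComponentsWithStats(m.astype(np.uint8));m=l==1+np.argmax(s[1:,4]);
        m2=m&(w[...,2]>.014)&(w[...,2]<.023)
        print(n,nm,cv2.minAreaRect((w[m2][:,:2]*1000).astype(np.float32)))
        for i,yc in enumerate((.017,-.119,-.255)):
            q=(abs(w[...,1]-yc)<.05)&(abs(w[...,0]-.5)<.04)&(w[...,2]>.05)&(w[...,2]<.1);print('   lid z',i,np.median(w[q][:,2]))
    f=c["frame"].astype(int)
    m=(abs(W[...,0]-.4957)<.045)&(abs(W[...,1]-.303)<.045)&(W[...,2]>.058)&(W[...,2]<.08)&(f.min(-1)>75)&(f[...,2]>f[...,0]*.85)
    P=W[m];A=np.c_[P[:,:2]-P[:,:2].mean(0),np.ones(len(P))];x=np.linalg.lstsq(A,P[:,2],rcond=None)[0]
    print("roof",len(P),P.mean(0),x,cv2.minAreaRect((P[:,:2]*1000).astype(np.float32)))
```

```text
27.9 q [-1.0893 -0.046   1.8252 -0.0015  1.3641  0.5685] p [ 0.3369 -0.4277  0.295 ] F [ 0.6627 -0.452  -0.5969] op 0.597
 z [-0.002   0.0008 -1.    ] y [-0.0866 -0.9962 -0.0006]
scene before ((517.1319580078125, 322.5326843261719), (203.03302001953125, 96.54193115234375), 47.831390380859375)
   lid z 0 0.07017014280114293
   lid z 1 0.07031262058830985
   lid z 2 0.07036163682734145
scene after ((516.7503662109375, 324.84259033203125), (199.82887268066406, 99.37165832519531), 48.740692138671875)
   lid z 0 0.07051571603389765
   lid z 1 0.07089299137253159
   lid z 2 0.07033618972862532
roof 237 [0.4975 0.2957 0.0668] [ 0.0587 -0.0462  0.0668] ((498.14935302734375, 298.909423828125), (86.60610961914062, 43.34499740600586), 49.90741729736328)
top before ((513.7152709960938, 326.95562744140625), (200.92117309570312, 90.18868255615234), 50.44204330444336)
   lid z 0 0.07144446796757879
   lid z 1 0.07151242748146705
   lid z 2 0.07161291007562602
top after ((513.2738647460938, 326.4468994140625), (200.36700439453125, 90.13945770263672), 50.39080810546875)
   lid z 0 0.07138013675891619
   lid z 1 0.0711918240113509
   lid z 2 0.07169723867334184
roof 511 [0.4931 0.3016 0.0681] [ 0.0415 -0.0309  0.0681] ((494.1648254394531, 302.0536193847656), (89.04180145263672, 36.66053771972656), 50.629024505615234)
```

View pics/scene14.png

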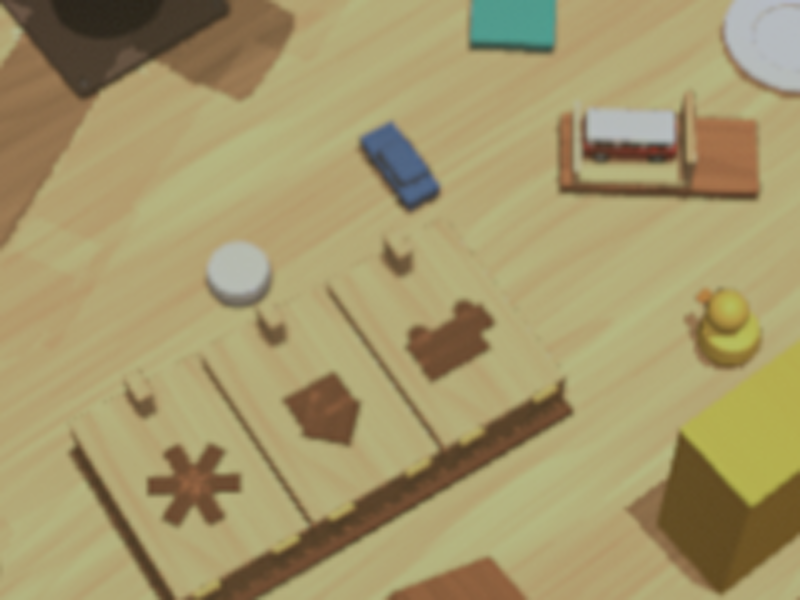

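View pics/top14.png

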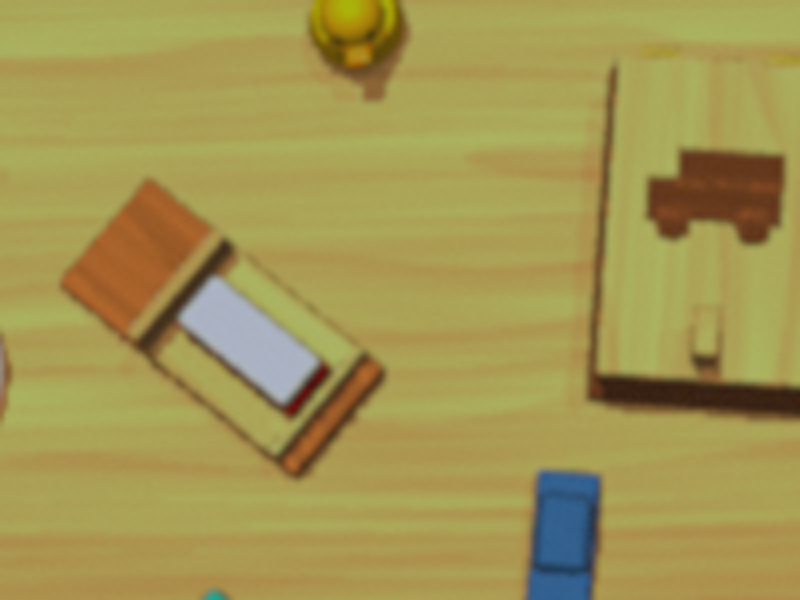

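The lids look shut and the stand is within about 0.7 mm of where it was. The roof's cross-slope might come from edge pixels, so I'll check it with an eroded mask.

Run:
```python
from h import *
h=np.array([.6374,.7705]);n_=np.array([-.7705,.6374])
for n in("scene","top"):
    acc=[]
    for i in range(4):
        c=vision.read_camera(n);W=world(c);f=c["frame"].astype(int)
        m=(abs(W[...,0]-.4957)<.05)&(abs(W[...,1]-.303)<.05)&(f.min(-1)>85)&(f[...,2]>f[...,0]*.85)
        k,l,s,_=cv2.connectedComponentsWithStats(m.astype(np.uint8));m=(l==1+np.argmax(s[1:,4]))
        acc.append(W[cv2.erode(m.astype(np.uint8),np.ones((5,5) if n=="top" else (3,3)))>0])
    P=np.concatenate(acc);D=P[:,:2]-P[:,:2].mean(0);A=np.c_[D@h,D@n_,np.ones(len(P))]
    x=np.linalg.lstsq(A,P[:,2],rcond=None)[0];r=P[:,2]-A@x
    cov=np.sqrt(np.diag(np.linalg.inv(A.T@A))*r.var())
    print(n,len(P),"pitch,roll,z",x,"+-",cov,"rms",r.std())
    # floor reference plane, table near
    q=(abs(W[...,0]-.5)<.03)&(abs(W[...,1]-.18)<.03);T=W[q];B=np.c_[T[:,:2]-T[:,:2].mean(0),np.ones(len(T))];
    print(" table z",np.linalg.lstsq(np.c_[B[:,:2]@h,B[:,:2]@n_,B[:,2]],T[:,2],rcond=None)[0])
```

```text
scene 700 pitch,roll,z [-0.00438007 -0.16274811  0.066432  ] +- [0.00751123 0.01848678 0.00016892] rms 0.004469117895283738
 table z [-0.00012284 -0.00468653 -0.00071821]
top 1124 pitch,roll,z [-0.01341795  0.01768072  0.06837644] +- [4.39381838e-03 1.38878771e-02 9.56749037e-05] rms 0.0032076072712585247
 table z [-0.0039792   0.00769595  0.00045268]
```

The top camera gives pitch -0.013 and roll 0.018, which is level within noise. The scene camera's roll estimate includes the white upper side, so I'm discounting it. The roof height of 0.068 matches 26 + 42 mm. Handing in.

Run:
```python
from h import *
print(ctrl.sign_off()); print(get_state()["time"])
```

```text
the job is handed in; nothing more can be done
None
the job is handed in; nothing more can be done
```

I opened only the van bin, parked the van in the stand's bay, shut the lid again and handed the job in at about 28 s. The hand-in gives no verdict, so what follows rests on my own last checks.

**What I did:** I gripped the van lid's tab and swung the lid to about 0.95 rad. With the gripper leaning about 26°, I took the van out over the front wall and set it nose to the stop board. I then gripped the tab again, shut the lid, and moved the arm clear.

**Last checks:**
- **Van:** it stands in the bay with a gap at both the sill and the stop board. Its roof is at 68 mm, as it should be with the wheels on the floor. It is within about 1° of straight and within 1–2 mm of the middle line.
- **Stand:** by the top camera it moved about 0.7 mm, which is measurement noise.
- **Lids:** all three read about 71 mm high by the top camera, the same as at the start, so they are shut.
- **Other things:** none of the bystanders in the last pictures looked moved, but I only measured the lids and the stand. The nutcracker and tin robot were outside those last pictures.

**One disagreement:** the scene camera's depth fit gave the van's roof a false-looking sideways tilt of -0.16 rad. I put that down to pixels from the white upper side being mixed in. The top camera showed it level within noise, with pitch -0.013 and roll 0.018 ± 0.014 rad.

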